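# Press a glued sanding block in the screw press

### The arm

A 6-joint arm with a two-finger parallel gripper is mounted at the origin on a cart in front of the work surface, level with it; the furniture and walls round the work are solid. World frame = base frame: x ahead of the robot, y to its left, z up, the work surface at z = 0. Lengths are in m, angles in rad, forces in N, time in s.
With the tool pointing down it reaches from about 0.375 to 0.925 m from the base axis. Payload 5.7 kg.
Tool frame: the origin (TCP) lies at the very end of the fingers, on their centre line; the grasp point (between the pads) lies 19 mm behind it; x points along the fingers, z is the direction in which the jaws open and shut, and the axes are right-handed (so a half turn about x gives the same grasp; the last joint's range is limited). The gripper opens to 88 mm and grips with 3 to 60 N. Pads are 20 mm wide; open, the fingers measure 115 mm over their backs; the gripper's body (75 mm by 178 mm) begins 61 mm behind the grasp point.
Start: joints at [-0.115, 0.359, 1.51, -0, 1.272, -0.115], TCP at [0.6, -0, 0.223] pointing down, gripper open.
Joint ranges: [-2.97, 2.97], [-1.01, 2.36], [0.21, 2.38], [-0.96, 4.11], [0.2, 2.71], [-2.98, 2.98]. Speed limits (rad/s): [2.39, 2.39, 3.14, 3.14, 3.14, 3.14].

### API

Orientations are given as a unit quaternion [x, y, z, w].
In Python, from rig import observe, vision, order gives the robot as it stands.
- The arm moves only by the tool play_rows, never from a script. Its argument "steps" is a list of rows, each a list of 7 numbers: the closure, from -1 (fully open) to 1 (shut), then the shift along the tool's x, y, z as a fraction of full scale, then the turn, a rotation vector about the tool's x, y, z as a fraction of full scale. A call has 1 to 12 rows; each row shifts and turns the commanded pose from where the row before left it, along the tool's axes as they then stand; what a row does not reach is not made up. Full scale, the value 1, is 300 mm for a shift and 1.5 rad for a turn. A row lasts 1/12 s, in which the tool goes at most 41.7 mm and 7.16 degrees, less where a joint would pass 70% of its speed; a pose out of reach is approached as far as the arm can. A call with a number of a shift or a turn outside -1 to 1 is refused whole. A call with a gripper value outside its range is refused whole. The fingers move at their own pace and stop on an object; "grip_force" is the grip in N (left out, the last holds). Time passes only in rows, so rows that do not move let the fingers close. It gives the time, the measured TCP pose, the force and the opening at its end, in the units of the state.
- observe(): the state, without advancing time (a new reading comes with each control period).
- vision.camera(name): name is "scene" or "side" or "wrist"; returns a dict with "img" (384x512x3 uint8, red, green, blue), "vfov" (degrees; the focal length in pixels is half the picture's height over the tangent of half this angle, whatever the lens; pixels are square), "cx", "cy" (the principal point, pixels), "k1" (the pictures are not rectified: a ray, as slopes to the right and down, at radius r is drawn at 1 + k1 r^2 times it, then the intrinsics apply), "xyz" and "attitude" of the camera in the world. Camera axes: x right, y down, z forward; pixel columns grow to the right and rows downward; lengths in m; the calibration is good to about 2 mm. A picture is of the moment at which its call begins. There is no depth.
- order.job_done(): hands the job in, once; it reports no verdict.
The state is a dict: "t": time; "qpos": joint angles; "dq": joint speeds; "tau": joint torques, N m; "tcp_pos": TCP position; "orientation": TCP orientation; "ft_force": force on the tool from outside, world axes, zero at the start; "torque": the same for the moment, N m; "grip_width": opening from 0.0 (shut) to 1.0 (fully open).
Only numpy, scipy, OpenCV 4.12 (cv2) and the standard library are available. Lean on these libraries where they do the work, as an engineer would, in place of code of your own. Each camera call takes 0.05 s, during which the arm holds its last target.

### The job

Put the wood-and-cork sanding block, as it lies with the cork down, in the middle of the press's loading tray, lengthwise as the marked outline shows, and slide the tray fully home under the screw. Then wind the crank clockwise until the round shoe just touches the block (the dial pointer starts to move), give it a further quarter turn and let go; never overtighten it to half a turn past contact, not even for a moment, and do not disturb the tape roll and the dropper bottle.

Things in the scene. Friction and masses are not known exactly. Their poses are not given: they have to be found in the camera images.
- sanding_block: loose sanding block, pale wood on a brown cork sole, 50 mm (x) by 120 mm (y) by 40 mm high, 0.2 to 0.4 kg; origin at the centre of its underside, z up, long axis its y
- press: blue screw press, C frame, fixed; origin on the bench under the vertical screw axis, z up; column 86 to 122 mm behind the axis (+x); the tray slides along y, out to +y. Base 190 x 150 mm; slide bed 70 mm wide, 26 mm high, y -83 to +255 mm; crosshead 125 to 157 mm high, 50 mm wide; dial out to 85 mm on -x; highest part is the crank knob, top at 226 mm
- tray (a joint): aluminium loading tray of the press, m: 0 is fully home (its middle under the screw, against a firm stop), 0.17 is fully out to the press's +y; drags with about 2.5 N
- tray_top (a point): middle of the tray's flat top, 38 mm above the bench, where the middle of the block's underside belongs; the plate is 80 mm (press x) by 150 mm (press y) with a thin black outline 60 x 125 mm, no rims. Axes as the press
- tray_handle (a point): the tray's upright red handle, 150 mm from the tray's middle towards the press's +y: a block 16 mm (press x) by 30 mm (press y), rising to 82 mm above the bench; this point is on its centre line 10 mm below its top. Moves with the tray
- crank (a joint): crank, rad: grows clockwise seen from above, which lowers the shoe 20 mm per turn; range 0 to 9.4; at 0 the arm points to the press's +x, at 1.57 to its -y, and so on. Drags with 0.15 N m (2 N at the knob), stays where it is left. With the block on the tray the shoe touches at about 6.3 rad
- knob_mid (a point): upright black knob on the crank arm, 24 mm in diameter, 179 to 226 mm above the bench, 70 mm from the screw axis; this point is on its axis at the height to grip, 208 mm above the bench. It spins freely on its own upright axis, so a grip can keep its direction while going round; its height does not change
- shoe_face (a point): middle of the underside of the steel shoe on the screw, a disc of 60 mm diameter; 98 mm above the bench at crank 0, lower as the crank turns; the block's top on the tray is 78 mm above the bench. A spring (5 N per mm) lets the shoe stay when it meets the block while the screw goes on
- shoe (a joint): yield of the shoe's spring, m: 0 while the shoe hangs free, then 20 mm per turn of the crank past contact (5 mm for a quarter turn)
- pointer (a joint): red pointer of the white dial that rides down with the screw in front of it, tilted up to the robot, rad: 0 while the shoe hangs free (pointing to the press's +y), then it turns clockwise as far as the crank turns past contact; at 1.57, a quarter turn past contact, it stands at the green tick
- tape_roll: loose roll of masking tape, a bystander, 98 mm in diameter, 24 mm high; origin at the centre of its underside
- dropper_bottle: loose brown dropper bottle, a bystander, 37 mm in diameter, 117 mm high; origin at the centre of its underside

How it is judged:
On the way, in this order (a step that is already met when the one before it is completed fails the run):
1. the block lies released on the middle of the pulled-out tray, along it (distance between sanding_block and tray_top below 0.018 m and angle between the y axis of sanding_block and the y axis of press, either way round below 0.25 rad and angle between sanding_block's own z axis and vertical below 0.06 rad and value of joint tray above 0.08 m and contact force between the fingers and sanding_block below 0.2 N), for 0.2 s.
2. the tray with the block is fully home, the shoe still clear of the block (value of joint tray below 0.006 m and distance between sanding_block and tray_top below 0.018 m and value of joint shoe below 0.0008 m), for 0.2 s.
3. the shoe is wound down into contact with the block (value of joint shoe above 0.0008 m and value of joint tray below 0.006 m and distance between sanding_block and tray_top below 0.018 m).
At the end, for the whole second after the job is handed in: The block lies flat on the tray, its middle within 18 mm of the tray's middle and 20 mm of the screw axis, within 14 degrees of along the tray; the tray is home within 6 mm; the shoe's spring has yielded 3.3 to 6.7 mm, a quarter turn (60 to 120 degrees) past contact; everything is at rest (value of joint shoe between 0.0033 and 0.0067 m and value of joint tray below 0.006 m and distance between sanding_block and tray_top below 0.018 m and horizontal distance between sanding_block and shoe_face below 0.02 m and angle between the y axis of sanding_block and the y axis of press, either way round below 0.25 rad and angle between sanding_block's own z axis and vertical below 0.06 rad and linear speed of sanding_block below 0.01 m/s); the robot touches nothing.
It fails at once if the press is overtightened, about half a turn past contact (value of joint shoe above 0.0098 m).
It fails at once if the tape roll is moved more than 30 mm or tipped (distance of tape_roll from where it was at the start of the episode above 0.03 m or angle between tape_roll's own z axis and vertical above 0.5 rad).
It fails at once if the dropper bottle is moved more than 30 mm or knocked over (distance of dropper_bottle from where it was at the start of the episode above 0.03 m or angle between dropper_bottle's own z axis and vertical above 0.5 rad).
It also fails if it takes over 72 s, if anything falls off the work surface, if the arm or the gripper's body presses on something with over 40 N, if the wrist force passes 120 N, or if a joint passes its speed limit or range.

## Working session

There is one attempt and no reset: what is moved stays moved. The work goes in short steps, Python scripts to look and compute and a tool call to move; the robot and the scene stay as the last step left them, time stands still between calls to the robot, and variables do not carry over. Pictures are saved under pics/ and viewed, and the job is handed in when it is done.

Besides the shell and the picture viewer there is one more tool, called after "Request:" as name(argument=value, ...) on one line, values as JSON. play_rows: Moves the arm, as the interface text tells. Its arguments: {"type":"object","properties":{"steps":{"type":"array","items":{"type":"array","items":{"type":"number"}}},"grip_force":{"type":"number"}},"required":["steps"]}

```bash
mkdir -p pics; ls; python3 - <<'E'
from rig import observe, vision, order
import cv2
s=observe();print(s)
for n in ["scene","side","wrist"]:
    c=vision.camera(n)
    cv2.imwrite(f"pics/{n}0.png",c["img"][:,:,::-1])
    print(n,{k:v for k,v in c.items() if k!="img"})
E
```

```text
pics
{'t': 0.0, 'qpos': array([-1.15116903e-01,  3.59468239e-01,  1.51142687e+00, -1.16883753e-05,
        1.27246277e+00, -1.15118786e-01]), 'dq': array([ 2.39382465e-05, -1.26071809e-03,  4.85888343e-04, -1.97464254e-03,
        1.41138736e-03, -1.26752682e-03]), 'tau': array([-2.01257943e-03, -5.15376234e+01, -2.70722097e+01,  6.73234044e-02,
        3.48843460e-02, -1.61260368e-04]), 'tcp_pos': array([5.99323904e-01, 5.60778297e-05, 2.21833580e-01]), 'orientation': array([6.58801574e-05, 7.07726930e-01, 6.96475724e-05, 7.06486082e-01]), 'ft_force': array([-0.33980005,  1.05121031, -0.19163551]), 'torque': array([-0.0074406 ,  0.03126927,  0.00652017]), 'grip_width': 0.9993576049025484}
scene {'vfov': 47.08641974889181, 'cx': 259.623827620406, 'cy': 192.94452312113754, 'k1': -0.062276616576547046, 'xyz': array([-0.18049517, -0.97655814,  1.23352383]), 'attitude': array([ 0.87697397, -0.26078425,  0.12535473, -0.38365924])}
side {'vfov': 43.30402860071414, 'cx': 261.3067487890463, 'cy': 185.2387795163295, 'k1': 0.01719973980176767, 'xyz': array([-0.16411126,  1.02351133,  0.74432102]), 'attitude': array([-0.2454172 ,  0.81492484, -0.50182106,  0.15441348])}
wrist {'vfov': 63.709772165946546, 'cx': 254.4642562454329, 'cy': 191.93587779057594, 'k1': -0.05622913303342569, 'xyz': array([0.59946068, 0.06543346, 0.38287764]), 'attitude': array([ 9.92413526e-01,  1.46414722e-04, -3.73496485e-04,  1.22944023e-01])}
```

View pics/scene0.png

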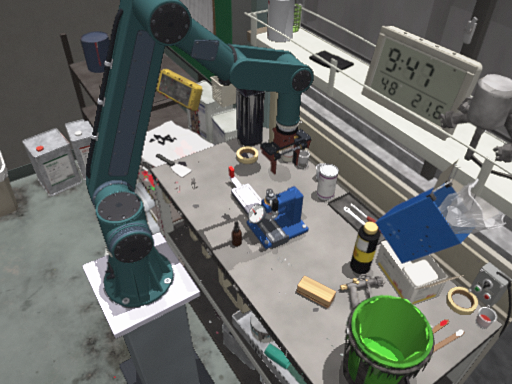

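View pics/side0.png

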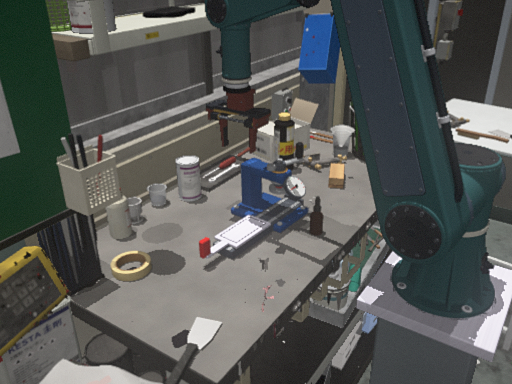

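View pics/wrist0.png

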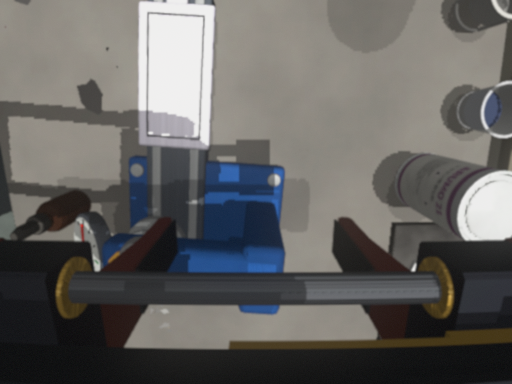

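```bash
cat > h.py <<'E'
import numpy as np, cv2
from scipy.spatial.transform import Rotation as R
from rig import observe, vision, order
def get(n):
    c=vision.camera(n); 
    return c
def KD(c):
    f=c["img"].shape[0]/2/np.tan(np.radians(c["vfov"])/2)
    return np.array([[f,0,c["cx"]],[0,f,c["cy"]],[0,0,1]]),np.array([c["k1"],0,0,0,0.])
def proj(c,P):
    P=np.atleast_2d(P).astype(float); K,D=KD(c); Rm=R.from_quat(c["attitude"]).as_matrix()
    pc=(P-c["xyz"])@Rm
    return cv2.projectPoints(pc.reshape(-1,1,3),np.zeros(3),np.zeros(3),K,D)[0].reshape(-1,2)
def back(c,px,z):
    K,D=KD(c); px=np.atleast_2d(px).astype(float)
    u=cv2.undistortPoints(px.reshape(-1,1,2),K,D).reshape(-1,2)
    d=np.c_[u,np.ones(len(u))]@R.from_quat(c["attitude"]).as_matrix().T
    t=(z-c["xyz"][2])/d[:,2]
    return c["xyz"]+d*t[:,None]
def save(c,name): 
    import pickle; pickle.dump(c,open(name+".pkl","wb")); cv2.imwrite(f"pics/{name}.png",c["img"][:,:,::-1])
def load(name):
    import pickle; return pickle.load(open(name+".pkl","rb"))
def crop(c,x0,y0,w,h,s,name):
    im=c["img"][y0:y0+h,x0:x0+w,::-1]
    cv2.imwrite(f"pics/{name}.png",cv2.resize(im,None,fx=s,fy=s,interpolation=cv2.INTER_CUBIC))
E
python3 - <<'E'
from h import *
for n in ["scene","side","wrist"]: save(get(n),n+"1")
s=load("scene1"); crop(s,220,165,130,150,4,"sc_a")
d=load("side1"); crop(d,190,140,170,130,4,"sd_a")
E
```

```text
(no output)
```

View pics/sc_a.png

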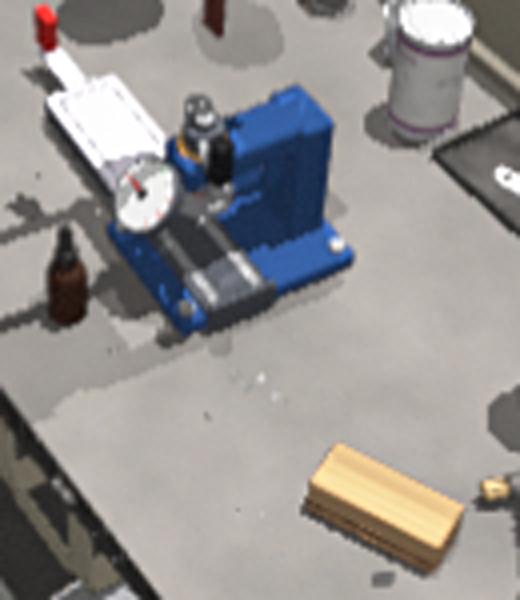

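View pics/sd_a.png

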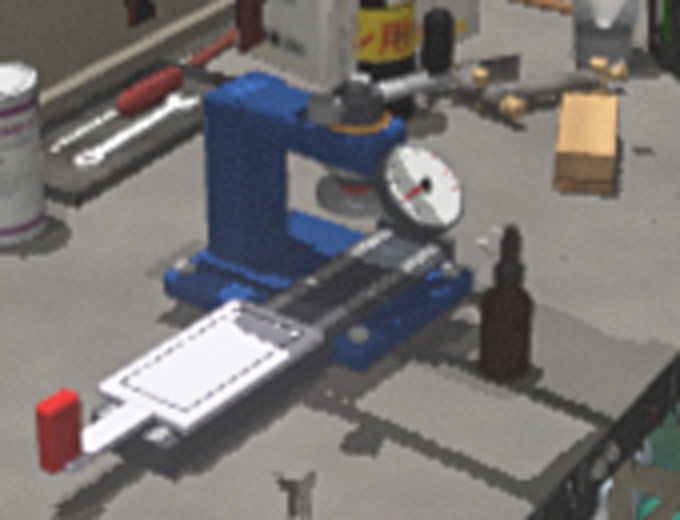

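```bash
python3 - <<'E'
from h import *
s=load("scene1");d=load("side1");w=load("wrist1")
S=lambda a:np.array(a)/4+[220,165]-0.375
Dd=lambda a:np.array(a)/4+[190,140]-0.375
for nm,c,p in [("scene",s,S([(340,443),(462,512),(438,552),(310,485)])),("side",d,Dd([(562,92),(620,97),(617,160),(556,152)]))]:
    P=back(c,p,.04)[:,:2]; print(nm,P.round(4),P.mean(0).round(4),[np.linalg.norm(P[i]-P[i-1]).round(4) for i in range(4)])
P=back(w,[(140,4),(214,4),(209,147),(139,138)],.038)[:,:2];print("tray w",P.round(4))
P=back(w,[(149,14),(208,13),(202,138),(147,131)],.038)[:,:2];print("outline w",P.round(4))
P=back(d,Dd([(237,300),(325,338),(185,430),(100,390)]),.038)[:,:2];print("tray d",P.round(4),P.mean(0))
print("outline d",back(d,Dd([(238,308),(305,335),(183,411),(120,380)]),.038)[:,:2].round(4))
print("handle top d",back(d,Dd([(60,398)]),.082).round(4),"handle s",back(s,S([(45,12)]),.082).round(4))
# knob: scene/side rays at z .226
print("knob s",back(s,S([(219,140)]),.226),"knob d",back(d,Dd([(438,14)]),.226))
print("bolts w",back(w,[(137,170),(274,180)],.012))
print("bottle s",back(s,S([(68,318)]),.0),"d",back(d,Dd([(506,370)]),0))
E
```

```text
scene [[ 0.4636 -0.3229]
 [ 0.5044 -0.4319]
 [ 0.4633 -0.4505]
 [ 0.4167 -0.3432]] [ 0.462  -0.3871] [np.float64(0.0511), np.float64(0.1164), np.float64(0.0451), np.float64(0.117)]
side [[ 0.5116 -0.4254]
 [ 0.4637 -0.4435]
 [ 0.4114 -0.3254]
 [ 0.4605 -0.3116]] [ 0.4618 -0.3765] [np.float64(0.1247), np.float64(0.0513), np.float64(0.1292), np.float64(0.051)]
tray w [[0.4821 0.1773]
 [0.5584 0.176 ]
 [0.549  0.0301]
 [0.471  0.0404]]
outline w [[0.491  0.1675]
 [0.552  0.1675]
 [0.5415 0.0401]
 [0.4806 0.0481]]
tray d [[0.5445 0.0332]
 [0.4625 0.0428]
 [0.4765 0.189 ]
 [0.5526 0.1818]] [0.50902096 0.111694  ]
outline d [[0.5373 0.0422]
 [0.4764 0.0471]
 [0.4908 0.1718]
 [0.549  0.1647]]
handle top d [[0.5231 0.2551 0.082 ]] handle s [[0.5224 0.2539 0.082 ]]
knob s [[ 0.47042357 -0.12257593  0.226     ]] knob d [[ 0.47007557 -0.11872512  0.226     ]]
bolts w [[ 4.55454214e-01 -2.91381812e-04  1.20000000e-02]
 [ 6.23602911e-01 -1.29142241e-02  1.20000000e-02]]
bottle s [[ 0.36163113 -0.05231086  0.        ]] d [[ 0.36369022 -0.04399799  0.        ]]
```

```bash
python3 - <<'E'
from h import *
w=load("wrist1"); crop(w,80,0,230,320,2.4,"w_a")
E
```

```text
(no output)
```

View pics/w_a.png

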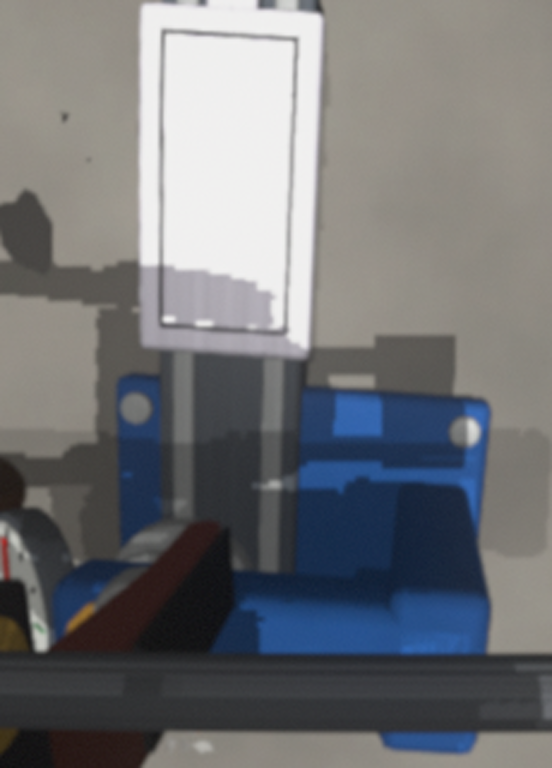

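```bash
python3 - <<'E'
from h import *
w=load("wrist1")
p=np.array([(163,30),(297,38),(286,332),(161,325)])/2.4+[79.7,-.3]
P=back(w,p,.038)[:,:2];print(P.round(4),P.mean(0))
e=P[[0,1]].mean(0)-P[[2,3]].mean(0);print("ydir",e,np.degrees(np.arctan2(-e[0],e[1])),np.linalg.norm(e))
p=np.array([(136,408),(465,432)])/2.4+[79.7,-.3]
B=back(w,p,.014)[:,:2];print(B,np.degrees(np.arctan2(*(B[1]-B[0])[::-1])))
E
```

```text
[[0.4896 0.1693]
 [0.5473 0.1651]
 [0.5381 0.0401]
 [0.48   0.0436]] [0.51374198 0.10450232]
ydir [0.00939061 0.12538611] -4.283088587849131 0.1257372641772938
[[ 4.55478548e-01  4.36093727e-04]
 [ 6.22796560e-01 -1.21185934e-02]] -4.291140707702268
```

```bash
cat >> h.py <<'E'
def plan(target,yaw_deg,s=None):
    """tool-frame shift (fullscale) from measured pose to target, and turn about tool x, for tool pointing down"""
    s=s or observe(); Rm=R.from_quat(s["orientation"])
    d=np.array(target)-s["tcp_pos"]
    sh=Rm.inv().apply(d)/.3
    goal=R.from_euler('z',yaw_deg,degrees=True)*R.from_quat([0,.5**.5,0,.5**.5])
    rv=(Rm.inv()*goal).as_rotvec()/1.5
    print("tcp",s["tcp_pos"].round(4),"yaw",np.degrees(np.arctan2(*Rm.apply([0,0,1])[1::-1])).round(2),"tilt",Rm.apply([1,0,0]).round(4))
    print("shift tool(fs)",sh.round(4),"turn(fs)",rv.round(4), "after turn shift", (goal.inv().apply(d)/.3).round(4))
E
python3 - <<'E'
from h import *
s=load("scene1");d=load("side1")
print(back(s,[(359,270)],0),back(d,[(283,163)],0)); print(back(s,[(367,223)],.2))
crop(s,290,190,140,150,4,"sc_b"); 
plan([.501,-.474,.28],23)
E
```

```text
[[ 0.66071322 -0.38725821  0.        ]] [[ 0.69724441 -0.40790142  0.        ]]
[[ 0.67933726 -0.35479552  0.2       ]]
tcp [0.5998 0.     0.2223] yaw 0.0 tilt [-7.e-04  1.e-04 -1.e+00]
shift tool(fs) [-0.192  -1.5801 -0.3294] turn(fs) [-2.676e-01 -4.000e-04 -1.000e-04] after turn shift [-0.1922 -1.3259 -0.9204]
```

View pics/sc_b.png

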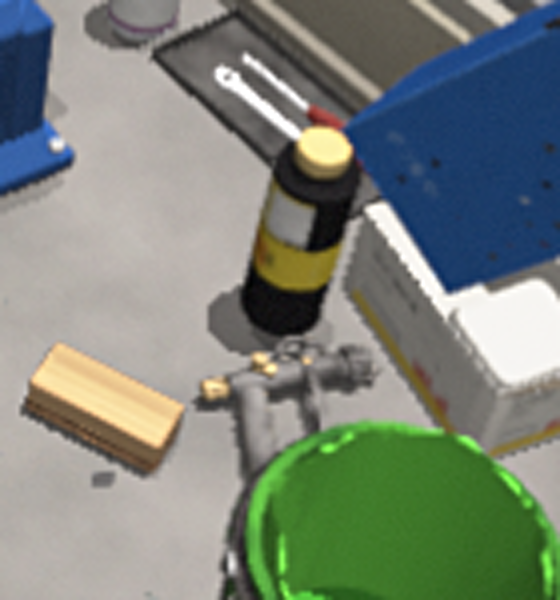

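Request:
play_rows(steps=[[-1,-0.1,0,0,0,0,0],[-1,-0.09,0,0,0,0,0],[-1,0,-0.1,-0.03,-0.03,0,0],[-1,0,-0.1,-0.03,-0.04,0,0],[-1,0,-0.1,-0.04,-0.04,0,0],[-1,0,-0.1,-0.04,-0.04,0,0],[-1,0,-0.1,-0.04,-0.04,0,0],[-1,0,-0.1,-0.04,-0.04,0,0],[-1,0,-0.1,-0.04,-0.04,0,0],[-1,0,-0.1,-0.04,0,0,0]])

```text
t: 1.13
tcp_pos: [0.5584, -0.2531, 0.2797]
orientation: [-0.143, 0.693, 0.143, 0.692]
ft_force: [0.2, 0.5, 0.5]
grip_width: 1.002
```

```bash
python3 - <<'E'
from h import *
plan([.462,-.382,.2],23)
E
```

```text
tcp [ 0.5584 -0.2531  0.2797] yaw 23.38 tilt [-3.e-04  1.e-04 -1.e+00]
shift tool(fs) [ 0.2658 -0.2668 -0.4655] turn(fs) [ 0.0044 -0.0001 -0.0002] after turn shift [ 0.2658 -0.2698 -0.4637]
```

Request:
play_rows(steps=[[-1,0.0,-0.06,-0.1,0,0,0],[-1,0.05,-0.07,-0.1,0,0,0],[-1,0.07,-0.07,-0.1,0,0,0],[-1,0.07,-0.07,-0.1,0,0,0],[-1,0.075,0,-0.06,0,0,0],[-1,0,0,0,0,0,0],[-1,0,0,0,0,0,0]])

```text
t: 1.72
tcp_pos: [0.4634, -0.3793, 0.1995]
orientation: [-0.14, 0.693, 0.143, 0.692]
ft_force: [0.3, 0.3, 0.6]
grip_width: 1.0
```

```bash
python3 - <<'E'
from h import *
plan([.462,-.382,.2],23)
for n in ["scene","side","wrist"]: save(get(n),n+"2")
E
```

```text
tcp [ 0.4634 -0.3793  0.1995] yaw 23.07 tilt [-0.0021  0.0028 -1.    ]
shift tool(fs) [-0.0015 -0.0064 -0.0079] turn(fs) [ 0.0008 -0.0006 -0.0023] after turn shift [-0.0015 -0.0064 -0.0079]
```

View pics/wrist2.png

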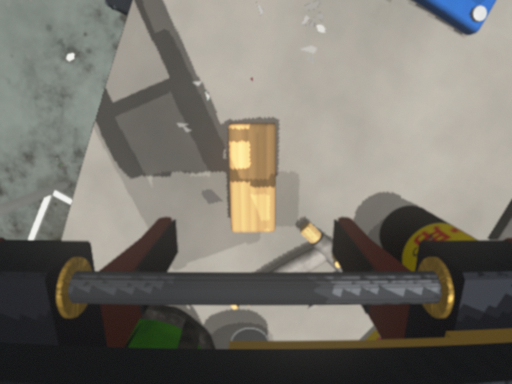

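View pics/scene2.png

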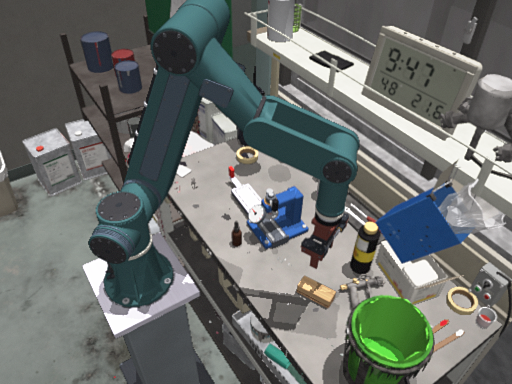

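View pics/side2.png

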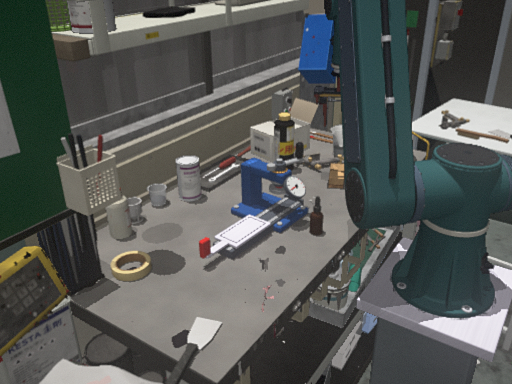

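```bash
python3 - <<'E'
from h import *
w=load("wrist2"); crop(w,200,100,110,150,4,"w_b")
P=back(w,[(229,123.5),(278,123),(274,231),(232,231)],.04)[:,:2];print(P.round(4),P.mean(0))
print(back(w,[(420,215),(310,230)],0.03))
E
```

```text
[[ 0.4198 -0.3383]
 [ 0.4657 -0.318 ]
 [ 0.51   -0.4271]
 [ 0.467  -0.4455]] [ 0.46561215 -0.38221172]
[[ 0.65953159 -0.34668049  0.03      ]
 [ 0.54977621 -0.41301563  0.03      ]]
```

View pics/w_b.png

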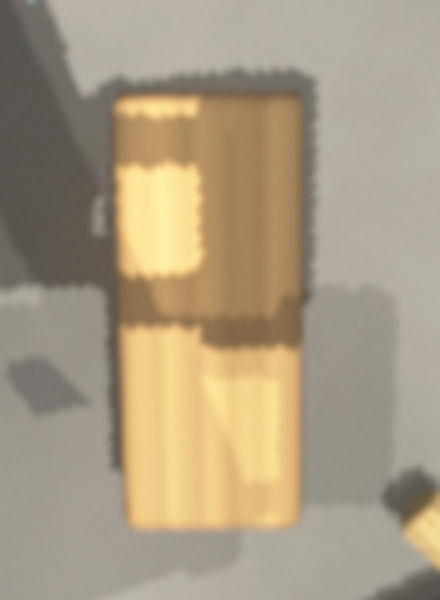

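```bash
python3 - <<'E'
from h import *
w=load("wrist2")
P=back(w,[(228.5,123.5),(275.2,123.5),(274.8,231.8),(232.2,231.8)],.04)[:,:2];print(P.round(4),P.mean(0))
a=P[:2].mean(0)-P[2:].mean(0);print(a,np.degrees(np.arctan2(-a[0],a[1])),np.linalg.norm(a))
plan([*P.mean(0),.01],22)
E
```

```text
[[ 0.4194 -0.3385]
 [ 0.4633 -0.3196]
 [ 0.5112 -0.4276]
 [ 0.4675 -0.4463]] [ 0.46533166 -0.38298842]
[-0.04804483  0.10787021] 24.007942425079086 0.11808593437427613
tcp [ 0.4665 -0.3796  0.2022] yaw 23.26 tilt [ 0.0021 -0.0015 -1.    ]
shift tool(fs) [ 0.6407 -0.0074 -0.0088] turn(fs) [0.0147 0.0009 0.0015] after turn shift [ 0.6407 -0.009  -0.0077]
```

Request:
play_rows(steps=[[-1,0.09,-0.008,-0.005,-0.008,0,0],[-1,0.1,0,0,0,0,0],[-1,0.1,0,0,0,0,0],[-1,0.1,0,0,0,0,0],[-1,0.1,0,0,0,0,0],[-1,0.07,0,0,0,0,0],[-1,0.05,0,0,0,0,0],[-1,0.02,0,0,0,0,0],[-1,0,0,0,0,0,0],[-1,0,0,0,0,0,0]])

```text
t: 2.7
tcp_pos: [0.4658, -0.3828, 0.0128]
orientation: [-0.147, 0.691, 0.146, 0.692]
ft_force: [-0.6, 0.2, 0.4]
grip_width: 1.0
```

Request:
play_rows(steps=[[1,0,0,0,0,0,0],[1,0,0,0,0,0,0],[1,0,0,0,0,0,0],[1,0,0,0,0,0,0],[1,0,0,0,0,0,0],[1,0,0,0,0,0,0]], grip_force=25)

```text
t: 3.2
tcp_pos: [0.4643, -0.3827, 0.012]
orientation: [-0.146, 0.692, 0.146, 0.692]
ft_force: [0.1, -0.0, 0.1]
grip_width: 0.582
```

Request:
play_rows(steps=[[1,0,0,0,0,0,0],[1,-0.03,0,0,0,0,0],[1,-0.07,0,0,0,0,0],[1,-0.1,0,0,0,0,0],[1,-0.12,0,0,0,0,0],[1,-0.12,0,0,0,0,0],[1,-0.12,0,0,0,0,0],[1,-0.12,0,0,0,0,0],[1,-0.12,0,0,0,0,0],[1,-0.1,0,0,0,0,0],[1,0,0,0,0,0,0]])

```text
t: 4.12
tcp_pos: [0.4666, -0.3848, 0.2889]
orientation: [-0.15, 0.69, 0.143, 0.694]
ft_force: [1.0, -1.5, -2.8]
grip_width: 0.567
```

```bash
python3 - <<'E'
from h import *
print(observe()["grip_width"],observe()["ft_force"])
for n in ["scene","wrist"]: save(get(n),n+"3")
plan([.5137,.1045,.28],-4.3)
E
```

```text
0.5669146568061005 [ 1.03971835 -1.5067143  -2.83664109]
tcp [ 0.4644 -0.3826  0.2824] yaw 23.9 tilt [ 0.0011 -0.0013 -1.    ]
shift tool(fs) [0.0061 1.4178 0.8081] turn(fs) [0.3281 0.0006 0.001 ] after turn shift [0.008  1.6314 0.0423]
```

View pics/scene3.png

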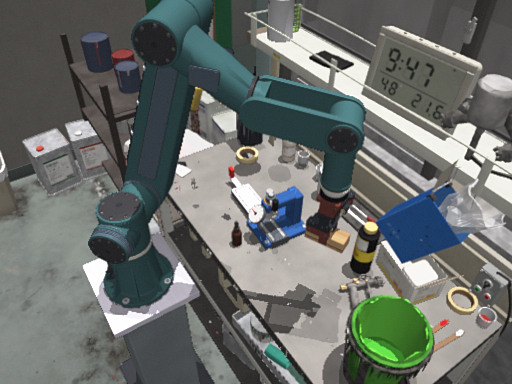

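View pics/wrist3.png

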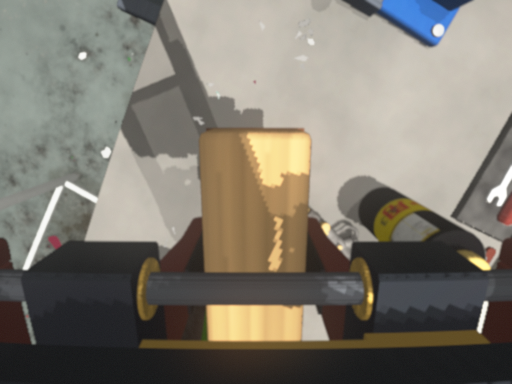

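```bash
python3 - <<'E'
from h import *
w=load("wrist3"); s=observe(); print(s["tcp_pos"])
for z in (.31,.312):
    P=back(w,[(202,130),(310,130)],z); m=P.mean(0); d=R.from_quat(s["orientation"]).inv().apply(P-s["tcp_pos"]); print(d.round(4))
E
```

```text
[ 0.46435302 -0.3825888   0.28240333]
[[-0.0277  0.0575 -0.0226]
 [-0.0277  0.0575  0.0243]]
[[-0.0297  0.0576 -0.0222]
 [-0.0297  0.0576  0.0239]]
```

Request:
play_rows(steps=[[1,0,0,0,0.055,0,0],[1,0,0,0,0.055,0,0],[1,0,0,0,0.055,0,0],[1,0,0,0,0.055,0,0],[1,0,0,0,0.055,0,0],[1,0,0,0,0.053,0,0],[1,0,0.05,0.0,0,0,0],[1,0,0.1,0.0,0,0,0],[1,0,0.1,0.01,0,0,0],[1,0,0.1,0.01,0,0,0],[1,0,0.1,0.01,0,0,0],[1,0,0.1,0.01,0,0,0]])

```text
t: 5.22
tcp_pos: [0.487, -0.2158, 0.2793]
orientation: [0.027, 0.708, -0.025, 0.705]
ft_force: [0.4, -0.7, -2.8]
grip_width: 0.569
```

Request:
play_rows(steps=[[1,0,0.1,0.0,0,0,0],[1,0,0.1,0.0,0,0,0],[1,0,0.1,0.0,0,0,0],[1,0,0.1,0.0,0,0,0],[1,0,0.1,0.0,0,0,0],[1,0,0.1,0.0,0,0,0],[1,0,0.1,0.0,0,0,0],[1,0,0.1,0.0,0,0,0],[1,0,0.1,0.0,0,0,0],[1,0,0.1,0.0,0,0,0],[1,0,0.05,0.0,0,0,0],[1,0,0,0,0,0,0]])

```text
t: 6.22
tcp_pos: [0.51, 0.0989, 0.2794]
orientation: [0.025, 0.708, -0.024, 0.705]
ft_force: [-0.7, -0.8, -4.5]
grip_width: 0.565
```

```bash
python3 - <<'E'
from h import *
for n in ["scene","wrist","side"]: save(get(n),n+"4")
plan([.5137,.1045,.28],-4.3)
E
```

```text
tcp [0.5108 0.0951 0.2802] yaw -4.2 tilt [-3.3e-03 -7.0e-04 -1.0e+00]
shift tool(fs) [0.0007 0.032  0.0074] turn(fs) [ 0.0012 -0.0021  0.0006] after turn shift [0.0007 0.032  0.0074]
```

View pics/wrist4.png

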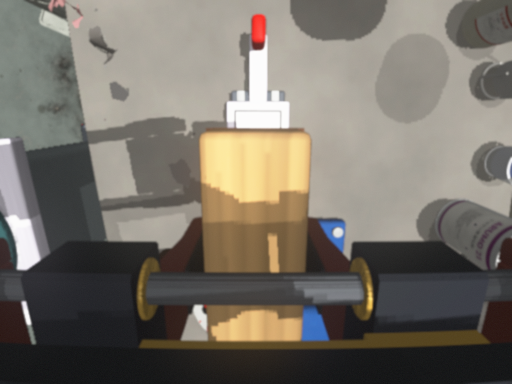

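View pics/scene4.png

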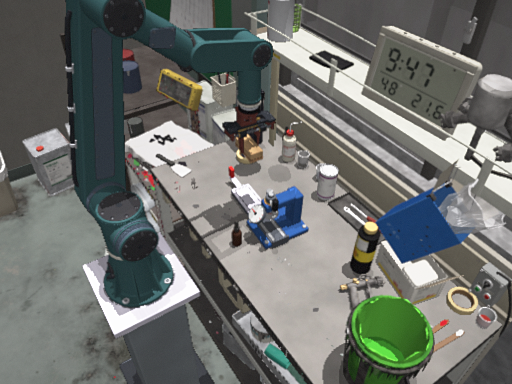

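```bash
python3 - <<'E'
from h import *
w=load("wrist4"); crop(w,200,0,130,150,4,"w_c")
ts=np.array([(observe(),get("side"))[0]["tcp_pos"] for _ in range(4)]);print(ts.round(4),ts.mean(0))
P=back(w,[(227,101),(289,101)],.038);print(P)
e=np.array([.075,.997]);print("tray ctr",P.mean(0)[:2]-e*.075)
E
```

```text
[[0.5108 0.0951 0.2802]
 [0.5111 0.0946 0.2806]
 [0.5115 0.0944 0.2809]
 [0.5118 0.0943 0.2811]] [0.51128909 0.09461225 0.28069069]
[[0.48056738 0.18115436 0.038     ]
 [0.55831327 0.1757139  0.038     ]]
tray ctr [0.51381533 0.10365913]
```

View pics/w_c.png

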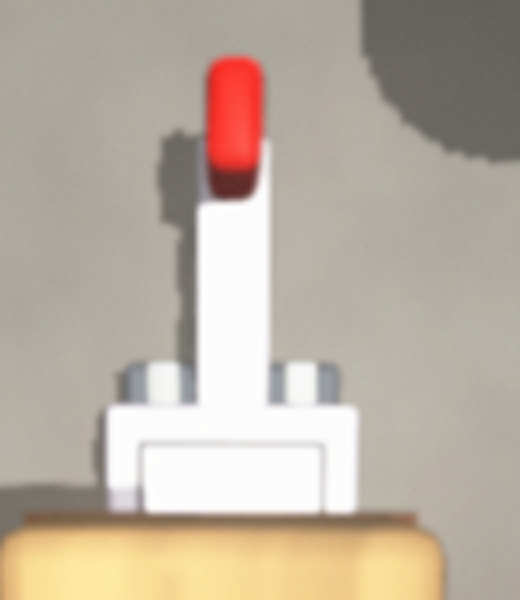

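Request:
play_rows(steps=[[1,0.05,0.018,0.004,0,0,0],[1,0.1,0.017,0.003,0,0,0],[1,0.1,0,0,0,0,0],[1,0.1,0,0,0,0,0],[1,0.1,0,0,0,0,0],[1,0.1,0,0,0,0,0],[1,0.1,0,0,0,0,0],[1,0.05,0,0,0,0,0],[1,0.03,0,0,0,0,0],[1,0,0,0,0,0,0],[1,0,0,0,0,0,0]])

```text
t: 7.48
tcp_pos: [0.5157, 0.1051, 0.063]
orientation: [0.027, 0.707, -0.027, 0.707]
ft_force: [0.2, 0.5, -3.7]
grip_width: 0.57
```

```bash
python3 - <<'E'
from h import *
plan([.5139,.1055,.0505],-4.3); print(observe()["ft_force"])
w=get("wrist");save(w,"wrist5"); 
E
```

```text
tcp [0.5157 0.1051 0.063 ] yaw -4.34 tilt [ 2.e-04  0.e+00 -1.e+00]
shift tool(fs) [ 0.0417  0.0007 -0.006 ] turn(fs) [-0.0004  0.0001 -0.    ] after turn shift [ 0.0417  0.0007 -0.006 ]
[ 0.16083983  0.53139026 -3.72110705]
```

View pics/wrist5.png

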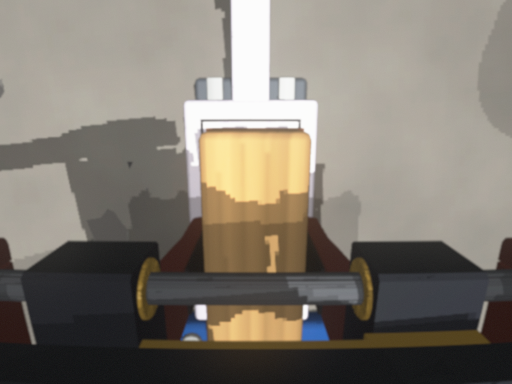

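Request:
play_rows(steps=[[1,0.015,0,-0.006,0,0,0],[1,0.01,0,0,0,0,0],[1,0.01,0,0,0,0,0],[1,0,0,0,0,0,0],[1,0,0,0,0,0,0]])

```text
t: 7.95
tcp_pos: [0.5133, 0.1057, 0.0522]
orientation: [0.026, 0.707, -0.026, 0.707]
ft_force: [0.5, 0.5, -3.6]
grip_width: 0.565
```

Request:
play_rows(steps=[[1,0.005,0,0,0,0,0],[1,0,0,0,0,0,0]])

```text
t: 8.12
tcp_pos: [0.5134, 0.1057, 0.0506]
orientation: [0.026, 0.707, -0.026, 0.707]
ft_force: [0.3, -0.4, -3.4]
grip_width: 0.567
```

Request:
play_rows(steps=[[1,0.003,0,0,0,0,0],[1,0.003,0,0,0,0,0],[1,0,0,0,0,0,0]])

```text
t: 8.37
tcp_pos: [0.5135, 0.1057, 0.0499]
orientation: [0.027, 0.706, -0.026, 0.707]
ft_force: [-2.0, -0.2, 8.8]
grip_width: 0.565
```

Contact with the tray; release.

Request:
play_rows(steps=[[-1,0,0,0,0,0,0],[-1,0,0,0,0,0,0],[-1,0,0,0,0,0,0],[-1,0,0,0,0,0,0],[-1,0,0,0,0,0,0],[-1,-0.03,0,0,0,0,0],[-1,-0.07,0,0,0,0,0],[-1,-0.1,0,0,0,0,0],[-1,-0.1,0,0,0,0,0],[-1,-0.05,0,0,0,0,0],[-1,0,0,0,0,0,0]])

```text
t: 9.28
tcp_pos: [0.5162, 0.1059, 0.1581]
orientation: [0.027, 0.704, -0.026, 0.709]
ft_force: [0.7, 0.4, 1.4]
grip_width: 0.998
```

```bash
python3 - <<'E'
from h import *
for n in ["side","wrist"]: save(get(n),n+"6")
crop(load("side6"),190,140,130,130,5,"sd_b")
plan([.525,.254,.16],-4.3); print(observe()["grip_width"])
E
```

```text
tcp [0.5137 0.1057 0.1545] yaw -4.29 tilt [ 1.6e-03  1.0e-04 -1.0e+00]
shift tool(fs) [-0.0181  0.4957  0.0007] turn(fs) [ 0.0001  0.001  -0.0002] after turn shift [-0.0182  0.4957  0.0006]
0.9955007046247301
```

View pics/wrist6.png

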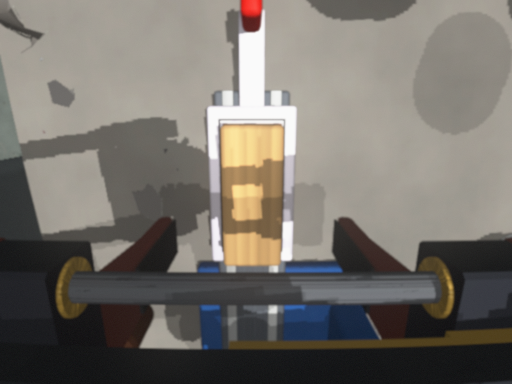

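View pics/sd_b.png

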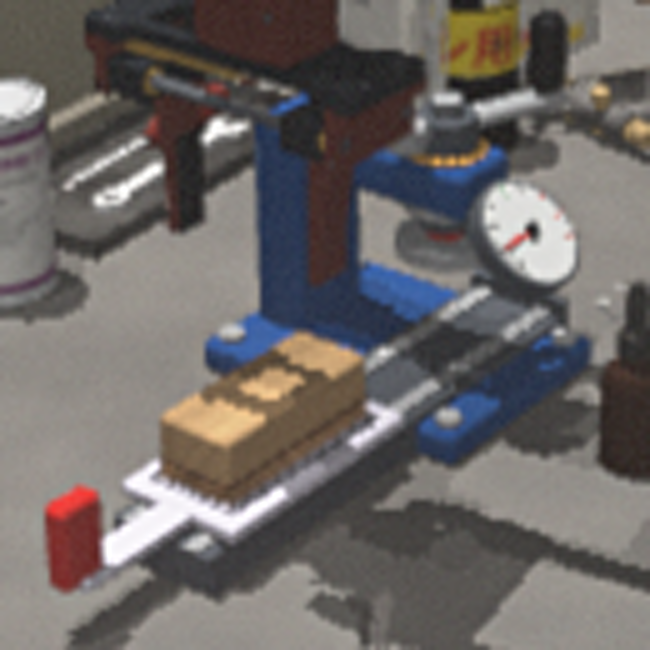

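Request:
play_rows(steps=[[-1,0,0.05,0,0,0,0],[-1,0,0.1,0,0,0,0],[-1,0,0.1,0,0,0,0],[-1,0,0.1,0,0,0,0],[-1,0,0.1,0,0,0,0],[-1,0,0.045,0,0,0,0],[-1,0,0,0,0,0,0],[-1,0.1,0,0,0,0,0],[-1,0.1,0,0,0,0,0],[-1,0.1,0,0,0,0,0],[-1,0.035,0,0,0,0,0],[-1,0,0,0,0,0,0]])

```text
t: 10.38
tcp_pos: [0.5214, 0.2516, 0.0501]
orientation: [0.026, 0.709, -0.028, 0.704]
ft_force: [-0.0, -0.2, -0.3]
grip_width: 0.997
```

```bash
python3 - <<'E'
from h import *
plan([.525,.254,.053],-4.3)
for n in ["side"]: save(get(n),n+"7")
crop(load("side7"),150,140,150,130,5,"sd_c")
E
```

```text
tcp [0.5214 0.2516 0.0501] yaw -4.33 tilt [-0.0073 -0.0029 -1.    ]
shift tool(fs) [-0.0099  0.0088  0.0114] turn(fs) [-0.0004 -0.0047  0.0023] after turn shift [-0.0098  0.0089  0.0115]
```

View pics/sd_c.png

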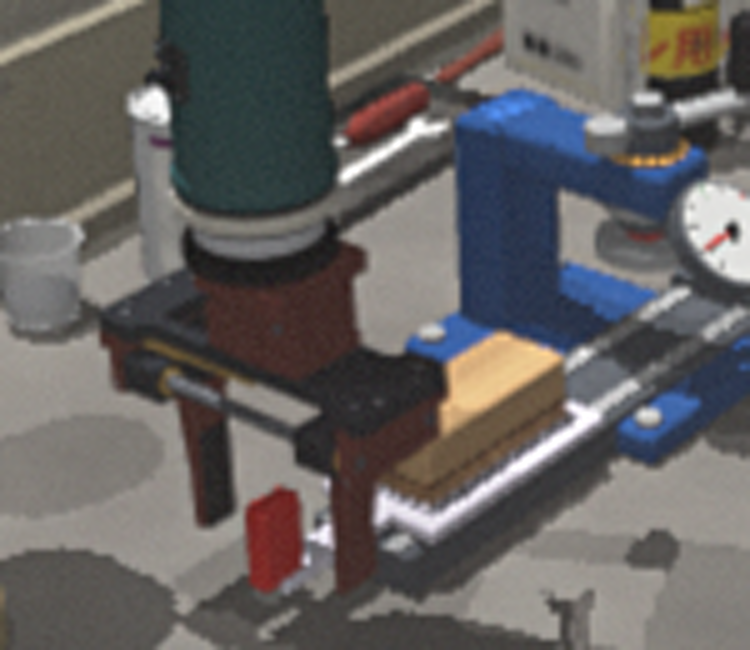

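Request:
play_rows(steps=[[-1,0,0.008,0.004,0,0,0],[0.6,0,0,0,0,0,0],[0.6,0,0,0,0,0,0],[1,0,0,0,0,0,0],[1,0,0,0,0,0,0],[1,0,0,0,0,0,0],[1,0,0,0,0,0,0],[1,0,0,0,0,0,0],[1,0,0,0,0,0,0]], grip_force=15)

```text
t: 11.18
tcp_pos: [0.5258, 0.2561, 0.0534]
orientation: [0.026, 0.707, -0.027, 0.707]
ft_force: [-0.6, 0.4, 1.0]
grip_width: 0.433
```

Request:
play_rows(steps=[[1,0,0,0,0,0,0],[1,0,0,0,0,0,0],[1,0,0,0,0,0,0],[1,0,0,0,0,0,0],[1,0,0,0,0,0,0]])

```text
t: 11.6
tcp_pos: [0.5244, 0.2561, 0.0532]
orientation: [0.026, 0.708, -0.027, 0.706]
ft_force: [-4.9, 1.4, 4.2]
grip_width: 0.181
```

Request:
play_rows(steps=[[1,0,-0.01,0,0,0,0],[1,0,-0.02,0,0,0,0],[1,0,-0.03,0,0,0,0],[1,0,-0.04,0,0,0,0],[1,0,-0.05,0,0,0,0],[1,0,-0.05,0,0,0,0],[1,0,-0.05,0,0,0,0],[1,0,-0.05,0,0,0,0],[1,0,-0.05,0,0,0,0],[1,0,-0.05,0,0,0,0],[1,0,-0.04,0,0,0,0],[1,0,-0.03,0,0,0,0]])

```text
t: 12.6
tcp_pos: [0.5138, 0.1149, 0.0532]
orientation: [0.027, 0.707, -0.027, 0.706]
ft_force: [-3.8, 4.3, 2.6]
grip_width: 0.177
```

Request:
play_rows(steps=[[1,0,-0.02,0,0,0,0],[1,0,-0.02,0,0,0,0],[1,0,-0.015,0,0,0,0],[1,0,-0.01,0,0,0,0],[1,0,-0.01,0,0,0,0],[1,0,0,0,0,0,0]])

```text
t: 13.1
tcp_pos: [0.5121, 0.0926, 0.0531]
orientation: [0.026, 0.708, -0.027, 0.706]
ft_force: [-4.8, -0.3, 3.4]
grip_width: 0.182
```

Request:
play_rows(steps=[[1,0,-0.006,0,0,0,0],[1,0,-0.006,0,0,0,0],[1,0,-0.006,0,0,0,0],[1,0,0,0,0,0,0]])

```text
t: 13.43
tcp_pos: [0.5119, 0.0899, 0.0532]
orientation: [0.028, 0.707, -0.026, 0.706]
ft_force: [-4.7, 12.9, 2.2]
grip_width: 0.182
```

Request:
play_rows(steps=[[1,0,-0.005,0,0,0,0],[1,0,0,0,0,0,0]])

```text
t: 13.6
tcp_pos: [0.5119, 0.0893, 0.0532]
orientation: [0.029, 0.707, -0.026, 0.706]
ft_force: [-5.2, 16.2, 1.4]
grip_width: 0.183
```

```bash
python3 - <<'E'
from h import *
for n in ["side","scene"]: save(get(n),n+"8")
crop(load("side8"),190,120,150,130,5,"sd_d")
crop(load("scene8"),210,165,130,130,5,"sc_d")
E
```

```text
(no output)
```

View pics/sd_d.png

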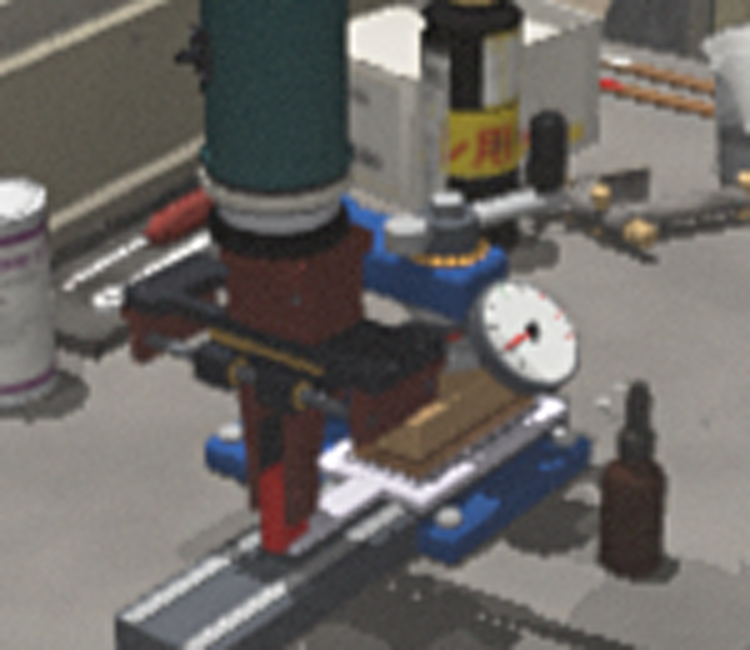

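View pics/sc_d.png

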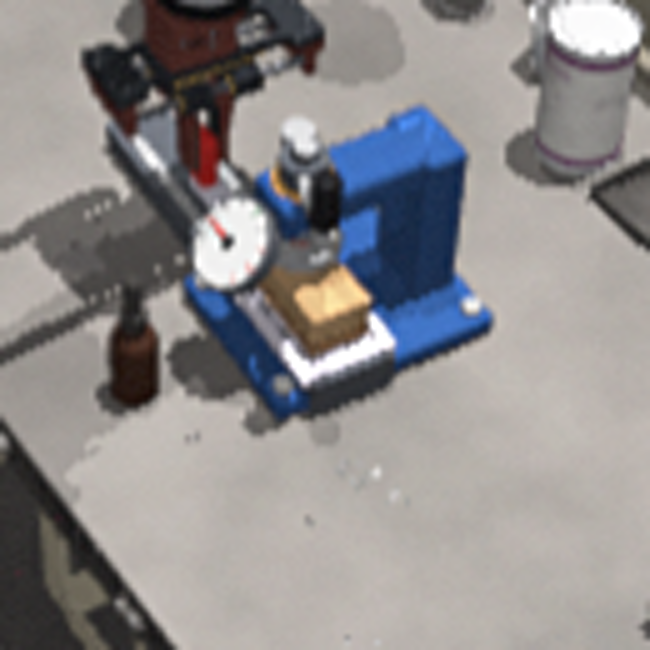

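Request:
play_rows(steps=[[1,0,0.004,0,0,0,0],[-1,0,0,0,0,0,0],[-1,0,0,0,0,0,0],[-1,0,0,0,0,0,0],[-1,0,0,0,0,0,0],[-1,0,0,0,0,0,0],[-1,0,0,0,0,0,0],[-1,-0.06,0,0,0,0,0],[-1,-0.1,0,0,0,0,0],[-1,-0.1,0,0,0,0,0],[-1,-0.1,0,0,0,0,0],[-1,-0.1,0,0,0,0,0]])

```text
t: 14.7
tcp_pos: [0.5129, 0.0871, 0.1927]
orientation: [0.027, 0.707, -0.027, 0.707]
ft_force: [0.9, 0.5, 0.7]
grip_width: 0.972
```

Request:
play_rows(steps=[[-1,-0.1,0,0,0,0,0],[-1,-0.1,0,0,0,0,0],[-1,-0.1,0,0,0,0,0],[-1,-0.07,-0.05,0,0,0,0],[-1,0,-0.1,0,0,0,0],[-1,0,-0.1,0,0,0,0],[-1,0,-0.1,0,0,0,0],[-1,0,-0.1,0,0,0,0],[-1,0,-0.1,0,0,0,0],[-1,0,-0.1,0,0,0,0],[-1,0,-0.1,0,0,0,0],[-1,0,-0.1,0,0,0,0]])

```text
t: 15.7
tcp_pos: [0.4936, -0.1685, 0.3024]
orientation: [0.027, 0.707, -0.027, 0.707]
ft_force: [1.4, 0.8, 0.9]
grip_width: 1.002
```

Request:
play_rows(steps=[[-1,0,-0.1,0,0,0,0],[-1,0,-0.05,0,0,0,0],[-1,0,0,0,0,0,0],[-1,0,0,0,0,0,0],[-1,0,0,0,0,0,0],[-1,0,0,0,0,0,0]])

```text
t: 16.2
tcp_pos: [0.4907, -0.2107, 0.3023]
orientation: [0.026, 0.707, -0.026, 0.707]
ft_force: [0.2, 0.2, 0.1]
grip_width: 1.0
```

```bash
python3 - <<'E'
from h import *
for n in ["side","scene","wrist"]: save(get(n),n+"9")
plan([.47,-.12,.3],0)
crop(load("wrist9"),130,0,240,280,2.1,"w_e")
crop(load("scene9"),210,165,130,130,5,"sc_e")
E
```

```text
tcp [ 0.4908 -0.2108  0.3025] yaw -4.22 tilt [-0.e+00  1.e-04 -1.e+00]
shift tool(fs) [ 0.0083  0.2968 -0.0914] turn(fs) [-0.0491 -0.     -0.0001] after turn shift [ 0.0082  0.3027 -0.0694]
```

View pics/wrist9.png

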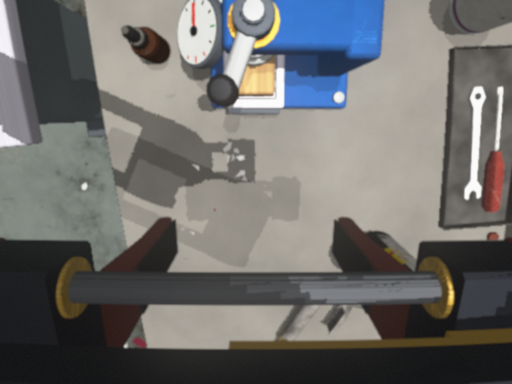

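View pics/sc_e.png

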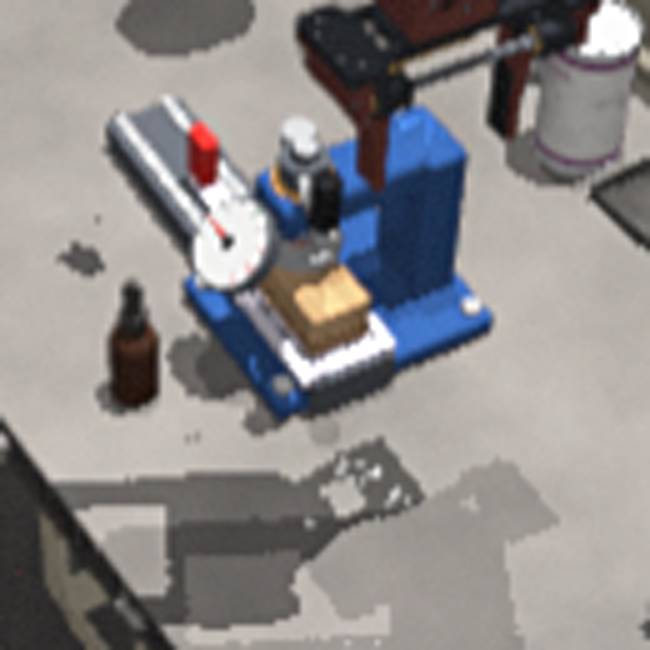

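```bash
python3 - <<'E'
from h import *
w=load("wrist9"); crop(w,170,0,130,120,5,"w_f")
k=back(w,[(223,89)],.226)[0];print("knob",k)
for z in (.175,.18,.19,.2): print(z,back(w,[(256,10)],z)[0])
P=back(w,[(227,108),(281,109)],.038);print(P, P.mean(0)[:2]+.075*np.array([.075,.997]))
E
```

```text
knob [ 0.47392226 -0.12551881  0.226     ]
0.175 [ 0.50342855 -0.05831641  0.175     ]
0.18 [ 0.50329054 -0.05982825  0.18      ]
0.19 [ 0.50301451 -0.06285191  0.19      ]
0.2 [ 0.50273848 -0.06587558  0.2       ]
[[ 0.45988237 -0.13437675  0.038     ]
 [ 0.53168555 -0.14096145  0.038     ]] [ 0.50140896 -0.0628941 ]
```

View pics/w_f.png

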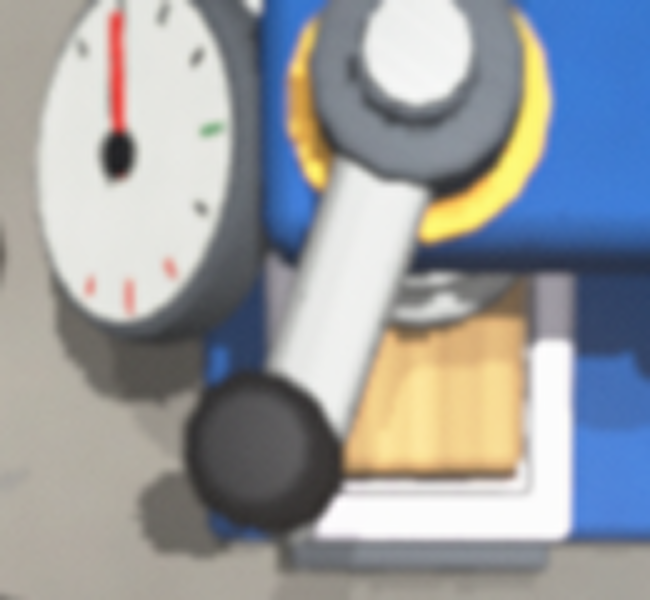

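Request:
play_rows(steps=[[-1,0,0.05,-0.02,0,0,0],[-1,0,0.1,-0.03,0,0,0],[-1,0,0.08,-0.028,0,0,0],[-1,0,0.048,0,0,0,0],[-1,0.05,0,0,0,0,0],[-1,0.05,0,0,0,0,0],[-1,0.05,0,0,0,0,0],[-1,0,0,0,0,0,0]])

```text
t: 17.02
tcp_pos: [0.4714, -0.1248, 0.255]
orientation: [0.027, 0.708, -0.025, 0.705]
ft_force: [-1.2, 0.4, 0.5]
grip_width: 0.999
```

```bash
python3 - <<'E'
from h import *
for n in ["side","scene","wrist"]: save(get(n),n+"10")
plan([.4737,-.1258,.19],-4.3)
crop(load("scene10"),210,125,130,130,5,"sc_g")
crop(load("side10"),220,80,150,130,5,"sd_g")
E
```

```text
tcp [ 0.4737 -0.1263  0.258 ] yaw -4.27 tilt [ 2.e-04  0.e+00 -1.e+00]
shift tool(fs) [ 2.266e-01  1.800e-03 -1.000e-04] turn(fs) [ 0.0004  0.0001 -0.    ] after turn shift [ 0.2266  0.0018 -0.    ]
```

View pics/sc_g.png

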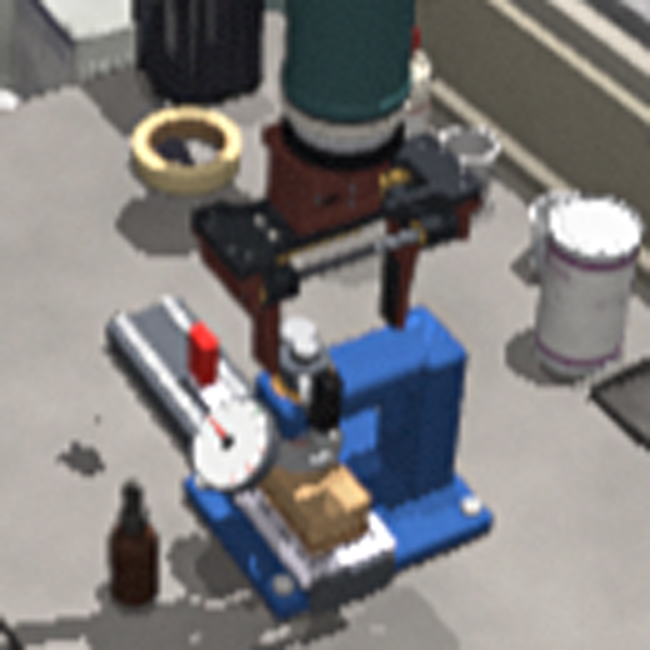

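View pics/sd_g.png

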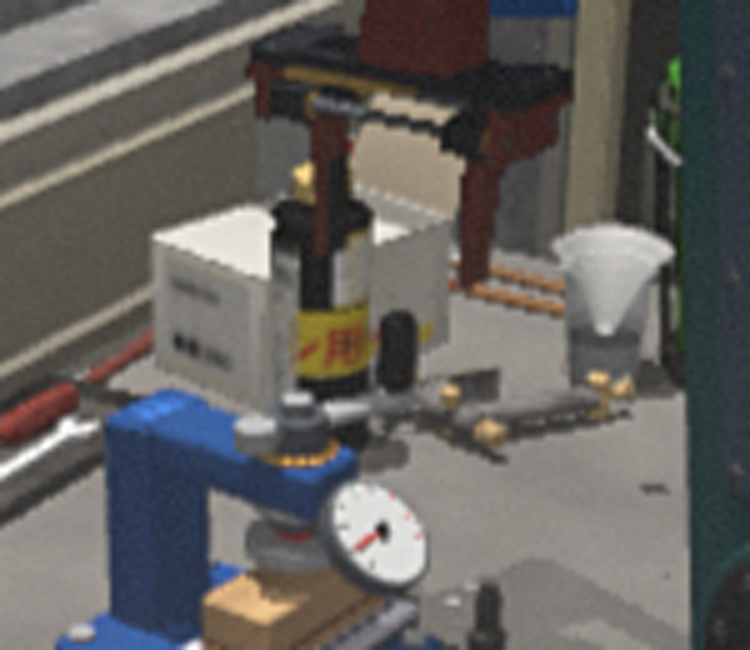

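View pics/wrist10.png

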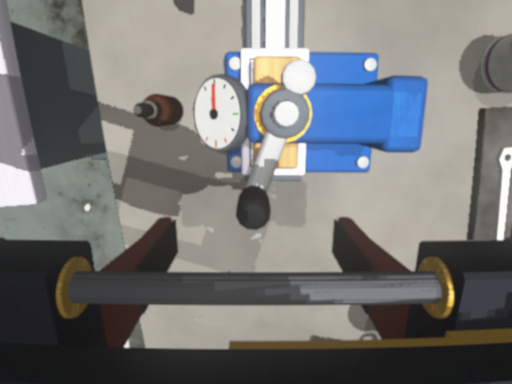

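Request:
play_rows(steps=[[-1,0.06,0.001,0,0,0,0],[-1,0.06,0,0,0,0,0],[-1,0.06,0,0,0,0,0],[-1,0.045,0,0,0,0,0],[1,0,0,0,0,0,0],[1,0,0,0,0,0,0],[1,0,0,0,0,0,0],[1,0,0,0,0,0,0],[1,0,0,0,0,0,0],[1,0,0,0,0,0,0],[1,0,0,0,0,0,0],[1,0,0,0,0,0,0]], grip_force=12)

```text
t: 18.17
tcp_pos: [0.4738, -0.1267, 0.1902]
orientation: [0.026, 0.706, -0.027, 0.707]
ft_force: [-0.1, 0.6, -0.4]
grip_width: 0.43
```

Request:
play_rows(steps=[[1,0,0,0,0,0,0],[1,0,0,0,0,0,0]])

```text
t: 18.33
tcp_pos: [0.4732, -0.1265, 0.1898]
orientation: [0.027, 0.707, -0.026, 0.706]
ft_force: [-2.0, -0.2, 2.2]
grip_width: 0.283
```

```bash
python3 - <<'E'
from h import *
w=load("wrist10")
print(observe()["tcp_pos"],observe()["grip_width"],observe()["ft_force"])
for z in (.18,.19,.2): print(z,back(w,[(286,112)],z)[0])
c=get("wrist"); save(c,"wrist11")
# model
ax=np.array([.502,-.0635])
y=np.radians(-4.3);ex=np.array([np.cos(y),np.sin(y)]);ey=np.array([-np.sin(y),np.cos(y)])
k=observe()["tcp_pos"][:2]-ax; a=np.arctan2(-(k@ey),k@ex); print("crank",a,np.linalg.norm(k))
E
```

```text
[ 0.47318668 -0.12652365  0.18984783] 0.283345200163633 [-2.02240859 -0.20853292  2.22939487]
0.18 [ 0.50161436 -0.06060391  0.18      ]
0.19 [ 0.50062208 -0.06061201  0.19      ]
0.2 [ 0.49962979 -0.0606201   0.2       ]
crank 1.9258014843760245 0.06934276925036656
```

View pics/wrist11.png

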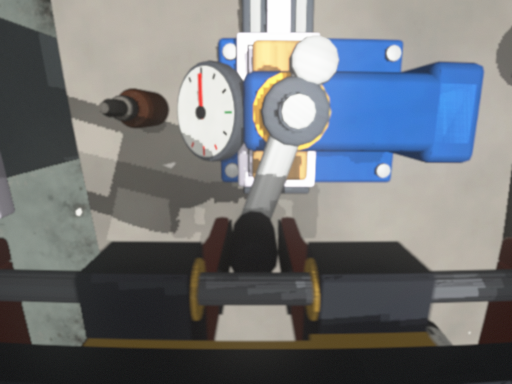

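```bash
cat >> h.py <<'E'
def arc(a0,a1,n,r=.07):
    a=np.linspace(a0,a1,n+1); p=np.c_[-r*np.sin(a),r*np.cos(a)]/.3
    cum=np.round(p-p[0],3); d=np.diff(cum,axis=0)
    print([[1,0,round(float(y),3),round(float(z),3),0,0,0] for y,z in d])
E
python3 - <<'E'
from h import *
arc(1.926,3.5,10); arc(3.5,5.0,10); arc(5,6.0,8)
E
```

```text
[[1, 0, 0.015, -0.033, 0, 0, 0], [1, 0, 0.021, -0.031, 0, 0, 0], [1, 0, 0.025, -0.027, 0, 0, 0], [1, 0, 0.029, -0.022, 0, 0, 0], [1, 0, 0.032, -0.018, 0, 0, 0], [1, 0, 0.034, -0.013, 0, 0, 0], [1, 0, 0.036, -0.007, 0, 0, 0], [1, 0, 0.037, -0.001, 0, 0, 0], [1, 0, 0.036, 0.005, 0, 0, 0], [1, 0, 0.036, 0.01, 0, 0, 0]]
[[1, 0, 0.032, 0.015, 0, 0, 0], [1, 0, 0.029, 0.019, 0, 0, 0], [1, 0, 0.026, 0.023, 0, 0, 0], [1, 0, 0.022, 0.027, 0, 0, 0], [1, 0, 0.018, 0.03, 0, 0, 0], [1, 0, 0.013, 0.033, 0, 0, 0], [1, 0, 0.008, 0.034, 0, 0, 0], [1, 0, 0.003, 0.035, 0, 0, 0], [1, 0, -0.002, 0.035, 0, 0, 0], [1, 0, -0.007, 0.034, 0, 0, 0]]
[[1, 0, -0.01, 0.027, 0, 0, 0], [1, 0, -0.013, 0.026, 0, 0, 0], [1, 0, -0.017, 0.024, 0, 0, 0], [1, 0, -0.019, 0.022, 0, 0, 0], [1, 0, -0.022, 0.019, 0, 0, 0], [1, 0, -0.024, 0.017, 0, 0, 0], [1, 0, -0.026, 0.013, 0, 0, 0], [1, 0, -0.028, 0.01, 0, 0, 0]]
```

Request:
play_rows(steps=[[1,0,0,0,0,0,0],[1,0,0,0,0,0,0],[1,0,0.015,-0.033,0,0,0],[1,0,0.021,-0.031,0,0,0],[1,0,0.025,-0.027,0,0,0],[1,0,0.029,-0.022,0,0,0],[1,0,0.032,-0.018,0,0,0],[1,0,0,0,0,0,0]], grip_force=25)

```text
t: 19.05
tcp_pos: [0.4345, -0.0851, 0.1898]
orientation: [0.027, 0.708, -0.026, 0.706]
ft_force: [-6.3, 0.7, 4.2]
grip_width: 0.267
```

```bash
cat >> h.py <<'E'
def crank(ax=(.502,-.0635)):
    s=observe(); ax=np.array(ax)
    y=np.radians(-4.3);ex=np.array([np.cos(y),np.sin(y)]);ey=np.array([-np.sin(y),np.cos(y)])
    k=s["tcp_pos"][:2]-ax; a=np.arctan2(-(k@ey),k@ex)%(2*np.pi)
    print("tcp",s["tcp_pos"].round(4),"crank",a.round(3),"r",np.linalg.norm(k).round(4),"ft",s["ft_force"].round(1),"grip",s["grip_width"].round(3))
E
python3 - <<'E'
from h import *
crank(); c=get("wrist"); save(c,"wrist12")
E
```

```text
Traceback (most recent call last):
  File "h.py", line 44, in crank
    print("tcp",s["tcp_pos"].round(4),"crank",a.round(3),"r",np.linalg.norm(k).round(4),"ft",s["ft_force"].round(1),"grip",s["grip_width"].round(3))
                                                                                                                           ^^^^^^^^^^^^^^^^^^^^^
AttributeError: 'float' object has no attribute 'round'
```

```bash
sed -i 's/s\["grip_width"\].round(3)/round(s["grip_width"],3)/' h.py
python3 - <<'E'
from h import *
crank(); c=get("wrist"); save(c,"wrist12")
E
```

```text
tcp [ 0.4345 -0.0851  0.1898] crank 2.757 r 0.0709 ft [-6.3  0.7  4.2] grip 0.267
```

View pics/wrist12.png

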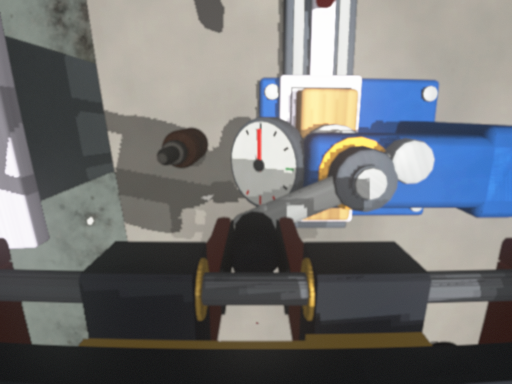

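Request:
play_rows(steps=[[1,0,0.034,-0.013,0,0,0],[1,0,0.036,-0.007,0,0,0],[1,0,0.037,-0.001,0,0,0],[1,0,0.036,0.005,0,0,0],[1,0,0.036,0.01,0,0,0],[1,0,0.032,0.015,0,0,0],[1,0,0.029,0.019,0,0,0],[1,0,0,0,0,0,0]])

```text
t: 19.77
tcp_pos: [0.4504, -0.0135, 0.1898]
orientation: [0.028, 0.707, -0.025, 0.706]
ft_force: [-3.2, 5.9, 5.4]
grip_width: 0.267
```

```bash
python3 - <<'E'
from h import *
crank()
E
```

```text
tcp [ 0.4504 -0.0135  0.1898] crank 3.837 r 0.0719 ft [-3.2  5.9  5.4] grip 0.267
```

Request:
play_rows(steps=[[1,0,0.025,0.023,0,0,0],[1,0,0.021,0.027,0,0,0],[1,0,0.017,0.03,0,0,0],[1,0,0.012,0.033,0,0,0],[1,0,0.007,0.034,0,0,0],[1,0,0.003,0.035,0,0,0],[1,0,-0.002,0.035,0,0,0],[1,0,-0.007,0.034,0,0,0],[1,0,0,0,0,0,0]])

```text
t: 20.52
tcp_pos: [0.5305, 0.001, 0.1899]
orientation: [0.027, 0.706, -0.026, 0.708]
ft_force: [5.1, 2.6, -1.0]
grip_width: 0.27
```

```bash
python3 - <<'E'
from h import *
crank(); c=get("wrist"); save(c,"wrist13"); c=get("side"); crop(c,190,120,150,130,5,"sd_13")
E
```

```text
tcp [0.5305 0.001  0.1899] crank 5.053 r 0.0706 ft [ 5.1  2.6 -1. ] grip 0.27
```

View pics/wrist13.png

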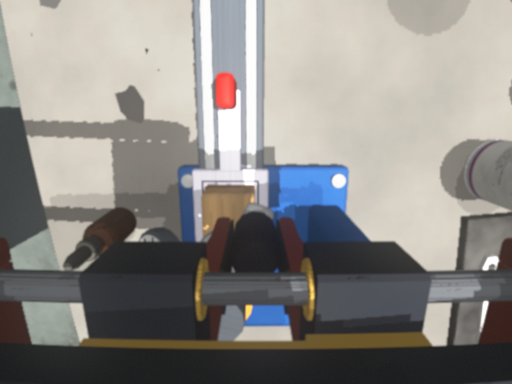

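View pics/sd_13.png

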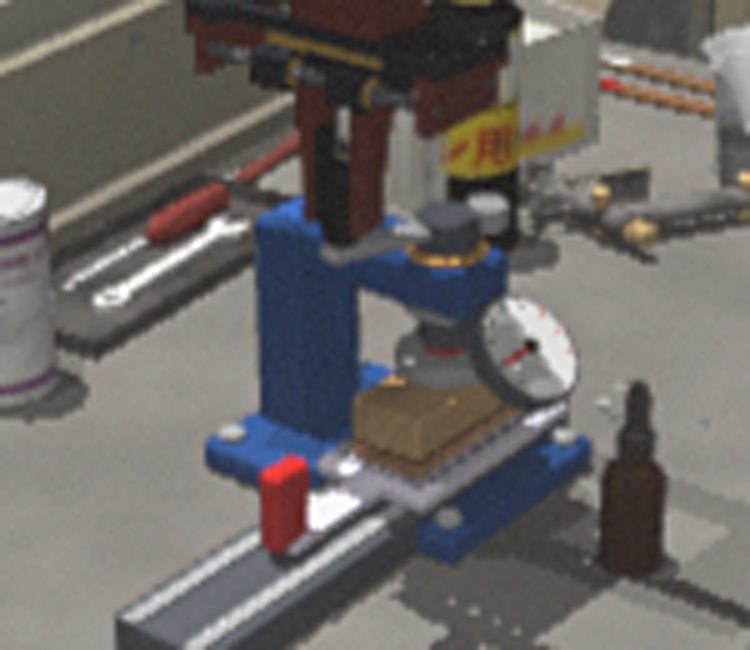

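Request:
play_rows(steps=[[1,0,-0.01,0.027,0,0,0],[1,0,-0.013,0.026,0,0,0],[1,0,-0.017,0.024,0,0,0],[1,0,-0.019,0.022,0,0,0],[1,0,-0.022,0.019,0,0,0],[1,0,-0.024,0.017,0,0,0],[1,0,-0.026,0.013,0,0,0],[1,0,-0.028,0.01,0,0,0],[1,0,0,0,0,0,0]])

```text
t: 21.37
tcp_pos: [0.57, -0.0527, 0.1898]
orientation: [0.026, 0.708, -0.028, 0.705]
ft_force: [-6.9, -4.0, 5.9]
grip_width: 0.266
```

```bash
python3 - <<'E'
from h import *
crank(); c=get("side"); save(c,"side14"); crop(c,190,120,150,130,5,"sd_14"); arc(6.0,6.3,3); arc(6.3,7.87,12)
E
```

```text
tcp [ 0.57   -0.0527  0.1898] crank 6.051 r 0.0689 ft [-6.9 -4.   5.9] grip 0.266
[[1, 0, -0.023, 0.005, 0, 0, 0], [1, 0, -0.023, 0.003, 0, 0, 0], [1, 0, -0.023, 0.001, 0, 0, 0]]
[[1, 0, -0.03, -0.003, 0, 0, 0], [1, 0, -0.03, -0.006, 0, 0, 0], [1, 0, -0.029, -0.01, 0, 0, 0], [1, 0, -0.027, -0.014, 0, 0, 0], [1, 0, -0.025, -0.018, 0, 0, 0], [1, 0, -0.023, -0.02, 0, 0, 0], [1, 0, -0.019, -0.023, 0, 0, 0], [1, 0, -0.017, -0.026, 0, 0, 0], [1, 0, -0.013, -0.028, 0, 0, 0], [1, 0, -0.009, -0.029, 0, 0, 0], [1, 0, -0.006, -0.03, 0, 0, 0], [1, 0, -0.001, -0.03, 0, 0, 0]]
```

View pics/sd_14.png

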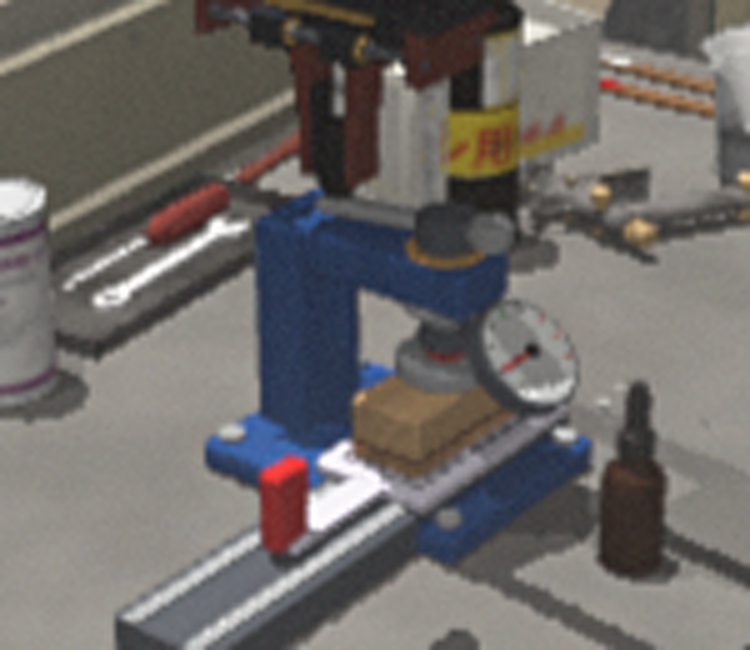

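Request:
play_rows(steps=[[1,0,-0.023,0.005,0,0,0],[1,0,-0.023,0.003,0,0,0],[1,0,-0.023,0.001,0,0,0],[1,0,-0.03,-0.003,0,0,0],[1,0,-0.03,-0.006,0,0,0],[1,0,-0.029,-0.01,0,0,0],[1,0,0,0,0,0,0]])

```text
t: 22.0
tcp_pos: [0.5612, -0.0975, 0.1896]
orientation: [0.028, 0.709, -0.026, 0.704]
ft_force: [-10.7, 4.4, 9.2]
grip_width: 0.265
```

```bash
python3 - <<'E'
from h import *
crank(); c=get("side"); save(c,"side15"); crop(c,270,165,50,45,14,"sd_15"); crop(load("side14"),270,165,50,45,14,"sd_14z"); c=get("wrist"); save(c,"wrist15"); c=get("scene"); save(c,"scene15"); crop(c,230,180,70,60,10,"sc_15")
E
```

```text
tcp [ 0.5612 -0.0975  0.1896] crank 0.447 r 0.0683 ft [-10.7   4.4   9.2] grip 0.265
```

View pics/sd_15.png

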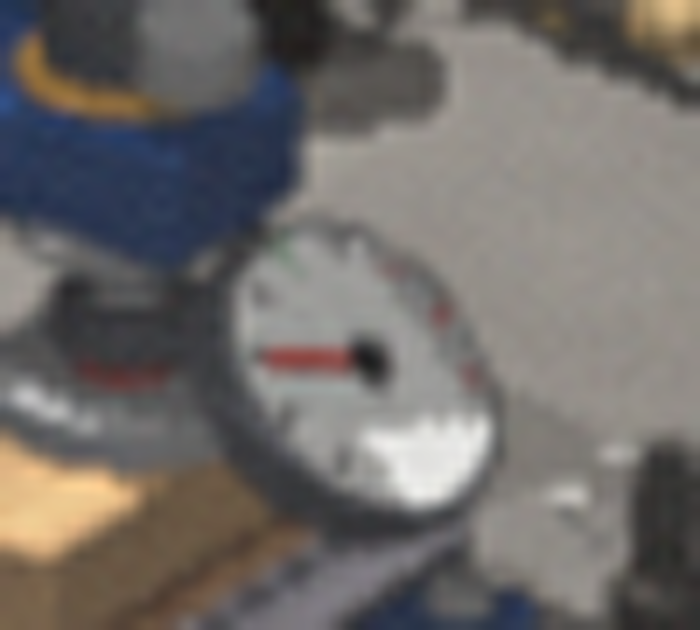

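View pics/wrist15.png

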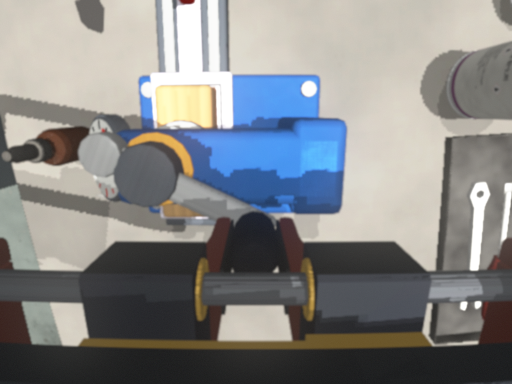

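View pics/sc_15.png

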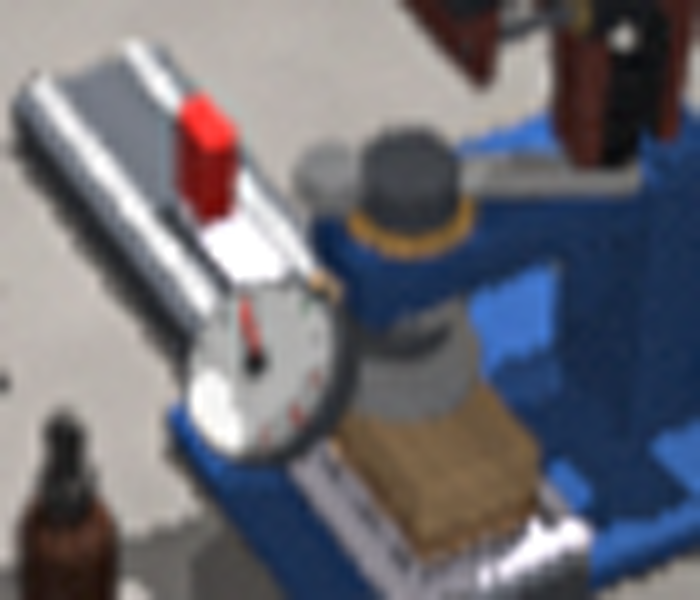

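```bash
python3 - <<'E'
from h import *
arc(6.69,7.49,8); arc(7.49,7.75,3)
for nm in ("side14","side15"):
    c=load(nm)
# affine dial fit on sd_15 ticks
import numpy as np
T={90:(285,250),60:(265,290),120:(340,245),150:(395,265),180:(440,315),210:(470,378),0:(285,415),-30:(345,465)}
A=np.array([[np.cos(np.radians(a)),np.sin(np.radians(a)),1] for a in T]);B=np.array(list(T.values()),float)
X,res,_,_=np.linalg.lstsq(A,B,rcond=None);print(np.abs(A@X-B).max(0),X[2])
for a in (0,15,30,45):print(a,np.array([np.cos(np.radians(a)),np.sin(np.radians(a)),0])@X)
E
```

```text
[[1, 0, -0.021, -0.01, 0, 0, 0], [1, 0, -0.02, -0.013, 0, 0, 0], [1, 0, -0.018, -0.014, 0, 0, 0], [1, 0, -0.017, -0.016, 0, 0, 0], [1, 0, -0.015, -0.017, 0, 0, 0], [1, 0, -0.014, -0.02, 0, 0, 0], [1, 0, -0.011, -0.02, 0, 0, 0], [1, 0, -0.01, -0.021, 0, 0, 0]]
[[1, 0, -0.006, -0.019, 0, 0, 0], [1, 0, -0.005, -0.02, 0, 0, 0], [1, 0, -0.003, -0.02, 0, 0, 0]]
[6.0113937  3.11587414] [366.57812587 364.88611603]
0 [-75.56673218  49.52158422]
15 [-93.06004889  18.47396098]
30 [-104.21147705  -13.83263217]
45 [-108.26106527  -45.1965543 ]
```

Request:
play_rows(steps=[[1,0,-0.021,-0.01,0,0,0],[1,0,-0.02,-0.013,0,0,0],[1,0,-0.018,-0.014,0,0,0],[1,0,-0.017,-0.016,0,0,0],[1,0,-0.015,-0.017,0,0,0],[1,0,-0.014,-0.02,0,0,0],[1,0,-0.011,-0.02,0,0,0],[1,0,-0.01,-0.021,0,0,0],[1,0,0,0,0,0,0]])

```text
t: 22.9
tcp_pos: [0.5206, -0.1295, 0.1897]
orientation: [0.029, 0.708, -0.025, 0.705]
ft_force: [-4.6, 11.4, 7.0]
grip_width: 0.264
```

```bash
python3 - <<'E'
from h import *
crank(); c=get("side"); save(c,"side16"); crop(c,270,165,50,45,14,"sd_16"); c=get("wrist"); save(c,"wrist16")
E
```

```text
tcp [ 0.5206 -0.1295  0.1897] crank 1.221 r 0.0686 ft [-4.6 11.4  7. ] grip 0.264
```

View pics/sd_16.png

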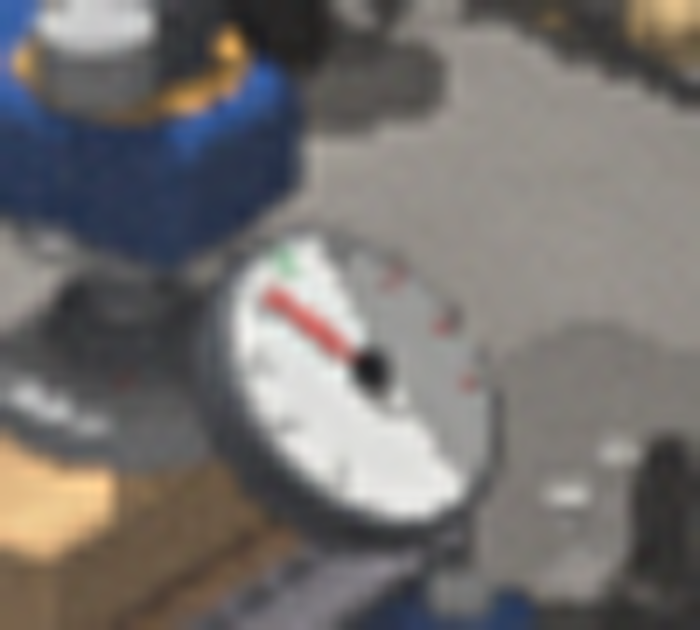

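View pics/wrist16.png

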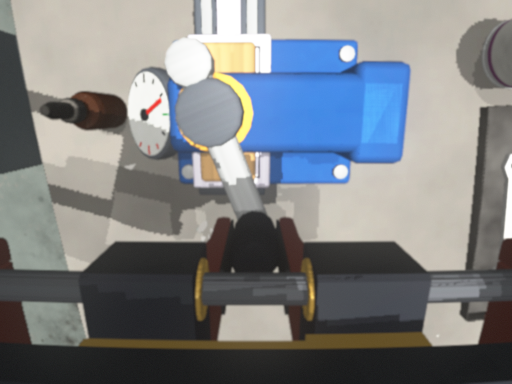

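```bash
python3 - <<'E'
from h import *
arc(7.49,7.90,4)
E
```

```text
[[1, 0, -0.007, -0.023, 0, 0, 0], [1, 0, -0.005, -0.023, 0, 0, 0], [1, 0, -0.003, -0.024, 0, 0, 0], [1, 0, 0.0, -0.024, 0, 0, 0]]
```

Request:
play_rows(steps=[[1,0,-0.007,-0.023,0,0,0],[1,0,-0.005,-0.023,0,0,0],[1,0,-0.003,-0.024,0,0,0],[1,0,0,-0.024,0,0,0],[1,0,0,0,0,0,0],[1,0,0,0,0,0,0]])

```text
t: 23.5
tcp_pos: [0.4939, -0.1321, 0.1897]
orientation: [0.029, 0.707, -0.025, 0.706]
ft_force: [0.5, 10.9, 3.2]
grip_width: 0.268
```

```bash
python3 - <<'E'
from h import *
crank(); c=get("side"); save(c,"side17"); crop(c,270,165,50,45,14,"sd_17"); c=get("wrist"); save(c,"wrist17"); crop(c,120,40,130,130,5,"w_17")
E
```

```text
tcp [ 0.4939 -0.1321  0.1897] crank 1.613 r 0.0691 ft [ 0.5 10.9  3.2] grip 0.268
```

View pics/sd_17.png

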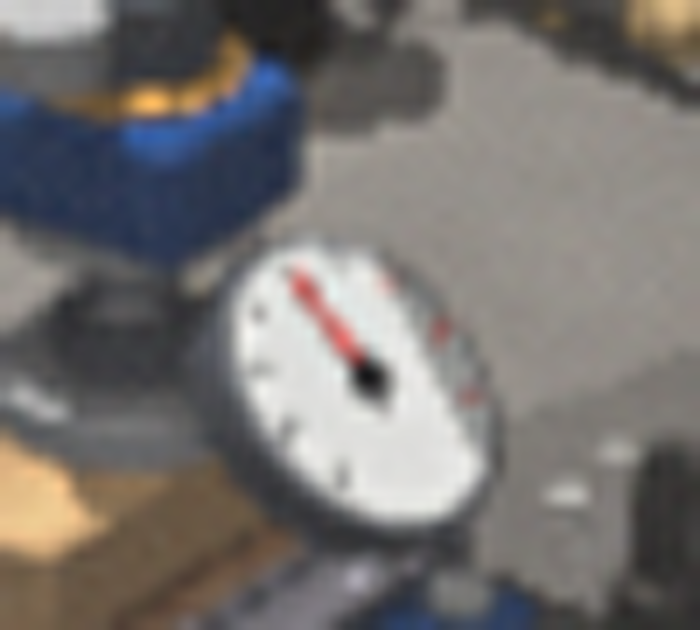

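View pics/w_17.png

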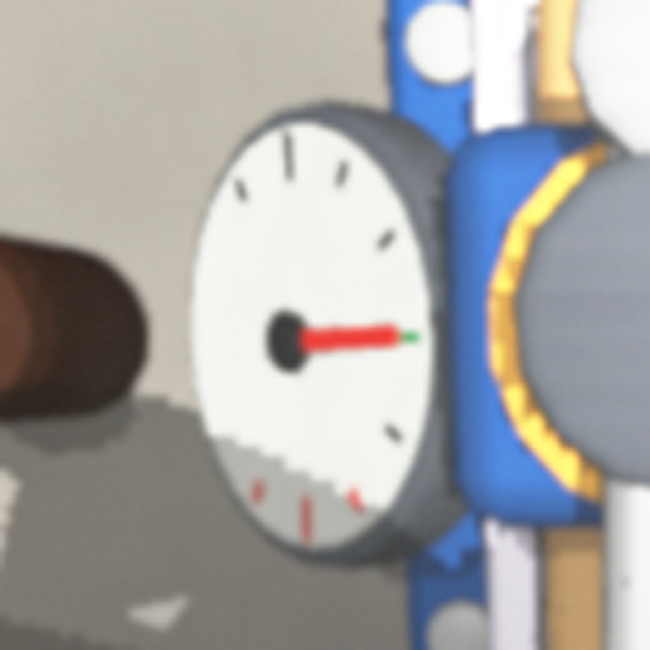

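Request:
play_rows(steps=[[1,0,0.006,0,0,0,0],[-1,0,0,0,0,0,0],[-1,0,0,0,0,0,0],[-1,0,0,0,0,0,0],[-1,0,0,0,0,0,0],[-1,0,0,0,0,0,0],[-1,0,0,0,0,0,0],[-1,-0.05,0,0,0,0,0],[-1,-0.08,0,0,0,0,0],[-1,-0.1,0,0,0,0,0],[-1,-0.1,0,0,0,0,0],[-1,0,0,0,0,0,0]])

```text
t: 24.6
tcp_pos: [0.4978, -0.1338, 0.2947]
orientation: [0.025, 0.703, -0.028, 0.71]
ft_force: [0.9, -0.6, 0.6]
grip_width: 0.997
```

Request:
play_rows(steps=[[-1,0,-0.05,0,0,0,0],[-1,0,-0.1,0,0,0,0],[-1,0,-0.1,0,0,0,0],[-1,0,0,0,0,0,0],[-1,0,0,0,0,0,0],[-1,0,0,0,0,0,0]])

```text
t: 25.1
tcp_pos: [0.4886, -0.2068, 0.2883]
orientation: [0.027, 0.707, -0.026, 0.706]
ft_force: [-0.3, -0.6, -0.4]
grip_width: 1.0
```

```bash
python3 - <<'E'
from h import *
s=observe();print(s["t"],s["tcp_pos"],s["ft_force"],s["grip_width"])
c=get("side"); save(c,"side18"); crop(c,190,120,150,130,5,"sd_18"); c=get("scene"); save(c,"scene18"); c=get("wrist"); save(c,"wrist18"); crop(c,150,0,150,140,4,"w_18")
E
```

```text
25.1 [ 0.48858317 -0.20677587  0.28829123] [-0.25946811 -0.61134582 -0.37857849] 0.9999335378855173
```

View pics/sd_18.png

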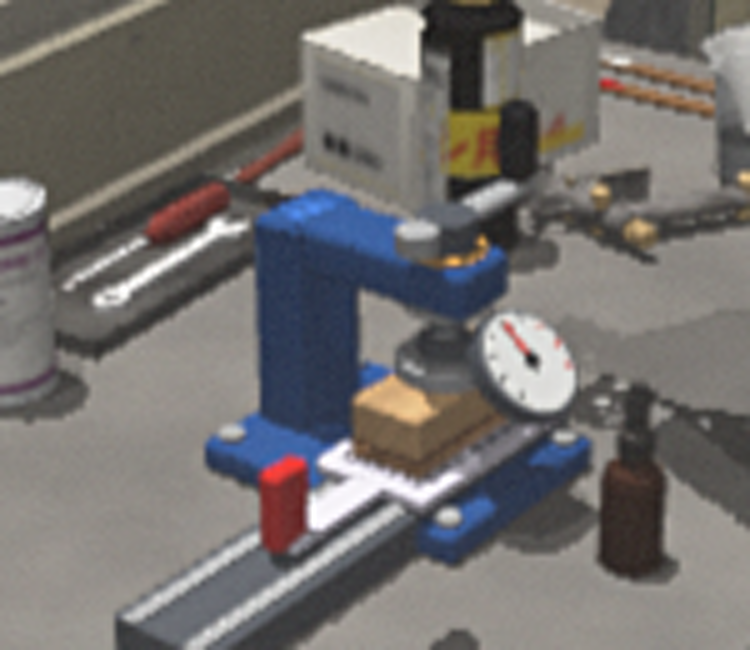

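View pics/w_18.png

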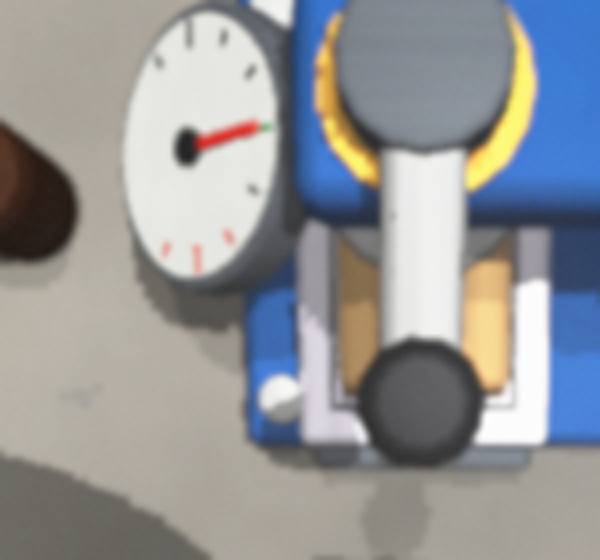

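View pics/scene18.png

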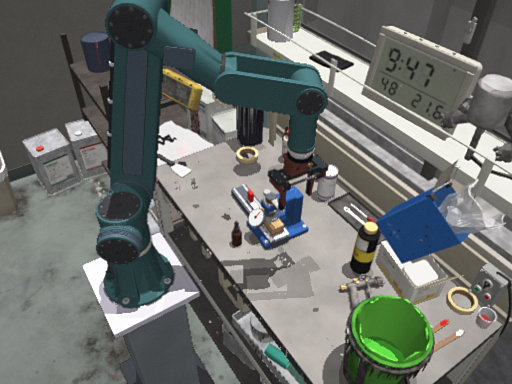

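```bash
python3 -c "
from rig import order
print(order.job_done())"
```

```text
the job is handed in; nothing more can be done
None
```

I've handed the job in at about 25 s of the 72 s allowed; no verdict is reported, so what follows rests on my own last checks.

- **Placing and loading:** I set the block cork down on the middle of the pulled-out tray. I then pulled the tray in by its handle until it met the stop, where the force rose to about 16 N.
- **Winding:** I gripped the crank knob and turned it clockwise. The dial pointer showed contact at a crank angle of roughly 6.3 rad, and I stopped about a quarter turn past that. I never went near half a turn.
- **Last pictures:** The pointer stands at the green tick, the block lies flat and along the tray inside the marked outline, and the tray is home. The dropper bottle and tape roll look where they were.
- **Robot:** The gripper is open and clear of everything, and the wrist force is below 1 N.

No check failed or disagreed. The largest force I saw while winding was about 15 N, sideways on the knob, because my estimate of the screw axis was a millimetre or two off.

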